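Get the board carrier out from behind the bottles

ROBOT

A 6-joint arm with a two-finger parallel gripper is mounted at the origin on the work surface. World frame = base frame: x ahead of the robot, y to its left, z up, the work surface at z = 0. Lengths are in m, angles in rad, forces in N, time in s.
With the tool pointing down it reaches from about 0.35 to 0.725 m from the base axis. Payload 6 kg.
Tool frame: the origin (TCP) lies midway between the tips of the shut fingers; the grasp point (between the pads) lies 19 mm behind it (tcp_to_grasp is the distance from the TCP to the grasp point, in m); z points along the fingers, y is the direction in which the jaws open and shut (so a half turn about z gives the same grasp; the last joint's range is limited). The gripper opens to 85 mm and grips with 20 to 120 N. Pads are 22 mm wide; open, the fingers measure 114 mm over their backs; the gripper's body (76 mm by 85 mm) begins 54 mm behind the grasp point. The pads swing forward as they close: fully open they stand 13 mm farther back than shut.
Start: joints at [1.451, 0.04, 0.085, 0, -1.615, -0.334], TCP at [0.263, 0.539, 0.231] pointing down, gripper open.
Joint ranges: [-2.56, 2.56], [-1.29, 2.01], [-1.08, 1.49], [-3.29, 1.98], [-2.81, -0.18], [-2.99, 2.99]. Speed limits (rad/s): [2.57, 2.57, 3.01, 3.14, 3.14, 3.14].

INTERFACE

Orientations are given as a rotation vector (axis times angle).
In Python, from bench import * gives the robot as it stands.
- The arm moves only by the tool step_arm, never from a script. Its argument "motion" is a list of rows, each a list of 3 entries, a list of its own where there are three numbers: the shift along the tool's x, y, z in cm, then the turn, a rotation vector about the tool's x, y, z in rad, then the closure, from -1 (fully open) to 1 (shut). In form: [[[x, y, z], [ax, ay, az], hand], ...]. A call has 1 to 5 rows; each row shifts and turns the commanded pose from where the row before left it, along the tool's axes as they then stand; what a row does not reach is not made up. A row lasts 1/10 s, in which the tool goes at most 50 mm and 8.59 degrees, less where a joint would pass 70% of its speed; a pose out of reach is approached as far as the arm can. A call with a gripper value outside its range is refused whole. The fingers move at their own pace and stop on an object; "newtons" is the grip in N (left out, the last holds). Time passes only in rows, so rows that do not move let the fingers close. It gives the time, the measured TCP pose, the force and the opening at its end, in the units of the state.
- state(): the state, without advancing time (a new reading comes with each control period).
- capture(name): name is "scene" or "top" or "wrist"; returns the picture (480x640x3 uint8, red, green, blue); there is no depth.
- camera_info(name): a dict with "mtx" (3x3 intrinsics, pixels), "dist_coeffs" ([k1, k2, p1, p2, k3] as OpenCV has them; the pictures are not rectified), "eye" and "attitude" of the camera in the world; the wrist camera has in their place "tool_from_camera" (4x4, takes a point from camera to tool coordinates, whose origin is the TCP and whose axes are the flange's). Camera axes: x right, y down, z forward; pixel columns grow to the right and rows downward; lengths in m; the calibration is good to about 2 mm. A picture is of the moment at which its call begins: read the wrist's pose just before it. camera_info takes no time and is no camera call.
- hand_in(): hands the job in, once; it reports no verdict.
The state is a dict: "time_s": time; "joints": joint angles; "joint_vel": joint speeds; "joint_torque": joint torques, N m; "tool_pos": TCP position; "orientation": TCP orientation; "contact_force": force on the tool from outside, world axes, zero at the start; "moment": the same for the moment, N m; "opening": finger opening in m.
Only numpy, scipy, OpenCV 4.12 (cv2) and the standard library are available. Lean on these libraries where they do the work, as an engineer would, in place of code of your own. Each camera call takes 0.05 s, during which the arm holds its last target.

TASK

The board carrier is boxed in by two bottles and a can: leaving it where it is, first move all three across to the cork side mat. Then set the carrier in the middle of the rework plate, square to it with its long side along the plate's long side, and only after that stand each bottle and the can back in the middle of its own pad (the one of its shape, where it stood at the start). Keep everything upright and let go of it all at the end.

Things in the scene. Friction and masses are not known exactly. Their poses are not given: they have to be found in the camera images.
- bottle_round: Round white bottle with a paper band and a grey dispensing nozzle, loose, about 0.1 kg. Straight body 38 mm in diameter up to 85 mm, above it a nozzle tapering from 34 to 8 mm, 115 mm tall in all. Origin: centre of its underside; z up along the bottle. At the start it stands on pad_round.
- bottle_square: Square white bottle with a paper band and a round steel cap, loose, about 0.15 kg. Body 40 x 40 mm (sides along its x and y) up to 85 mm, cap 34 mm in diameter on top, 105 mm tall in all. Origin: centre of its underside; z up. At the start it stands on pad_square.
- can_oblong: Oblong bare aluminium can with a paper band and a small black screw cap, loose, about 0.12 kg. Body 48 mm (its x) x 30 mm (its y) up to 90 mm, cap 18 mm in diameter on top, 104 mm tall in all. Origin: centre of its underside; z up. At the start it stands on pad_oblong.
- carrier: Loose board carrier, 0.09 kg: aluminium block 44 (its x) x 34 (its y) x 22 mm high, on top a green circuit board with chips, 28 mm tall in all. Origin: centre of its underside; z up. It lies on the light grey base board (top 6 mm above the bench), an item 60 mm off on its left, right and robot side. A spool and a pot, 26 mm tall, at the board's robot-side corners are bystanders.
- pad_round: Round black rubber pad 48 mm in diameter, 4 mm thick, the place of bottle_round, lying on the 6 mm light grey base board, fixed; its top is 10 mm above the bench. Origin: centre of its underside, 6 mm above the bench; z up.
- pad_square: Square black rubber pad 50 x 50 mm (sides along its x and y), 4 mm thick, the place of bottle_square, lying on the 6 mm light grey base board, fixed; its top is 10 mm above the bench. Origin: centre of its underside, 6 mm above the bench; z up.
- pad_oblong: Oblong black rubber pad 56 mm (its x) x 38 mm (its y), 4 mm thick, the place of can_oblong, lying on the 6 mm light grey base board, fixed; its top is 10 mm above the bench. Origin: centre of its underside, 6 mm above the bench; z up.
- rework_plate: Low grey rework unit, fixed, on the bench to one side (left or right): housing 150 mm (its x) x 130 mm (its y), top 30 mm above the bench, and in its middle the dark steel rework plate 100 mm (x) x 76 mm (y), whose top is 34 mm above the bench. Origin: on the bench under the middle of the plate; z up; x is the plate's long side.
- side_mat: Cork side mat, fixed, flat on the bench on the other side: 290 mm (its x) x 116 mm (its y), 3 mm thick. Origin: centre of its underside, on the bench; z up. Room for the two bottles and the can in a row along its x, 90 mm apart.
Not all that is in view belongs to the job. What is shaped like the bottle_round but purple or yellow is not meant.

How it is judged:
On the way, in this order (a step that is already met when the one before it is completed fails the run):
1. both bottles and the can stand upright and at rest on the cork side mat (their centres over it), and the carrier is still within 30 mm of where it lay (x of bottle_round in the frame of side_mat between -0.145 and 0.145 m and y of bottle_round in the frame of side_mat between -0.058 and 0.058 m and z of each of bottle_round, bottle_square, can_oblong in the frame of side_mat below 0.01 m and angle between each of bottle_round, bottle_square, can_oblong's own z axis and vertical below 0.12 rad and linear speed of each of bottle_round, bottle_square, can_oblong below 0.03 m/s and x of bottle_square in the frame of side_mat between -0.145 and 0.145 m and y of bottle_square in the frame of side_mat between -0.058 and 0.058 m and x of can_oblong in the frame of side_mat between -0.145 and 0.145 m and y of can_oblong in the frame of side_mat between -0.058 and 0.058 m and distance of carrier from where it was at the start of the episode below 0.03 m), for 0.2 s.
2. the carrier lies flat and at rest on the rework plate, within 15 mm of its middle and 0.26 rad of its long side, with the bottles and the can still standing on the side mat (horizontal distance between carrier and rework_plate below 0.015 m and z of carrier in the frame of rework_plate between 0.03 and 0.039 m and angle between the x axis of carrier and the x axis of rework_plate, either way round below 0.26 rad and angle between carrier's own z axis and vertical below 0.1 rad and linear speed of each of carrier, bottle_round, bottle_square, can_oblong below 0.03 m/s and x of bottle_round in the frame of side_mat between -0.145 and 0.145 m and y of bottle_round in the frame of side_mat between -0.058 and 0.058 m and z of each of bottle_round, bottle_square, can_oblong in the frame of side_mat below 0.01 m and angle between each of bottle_round, bottle_square, can_oblong's own z axis and vertical below 0.12 rad and x of bottle_square in the frame of side_mat between -0.145 and 0.145 m and y of bottle_square in the frame of side_mat between -0.058 and 0.058 m and x of can_oblong in the frame of side_mat between -0.145 and 0.145 m and y of can_oblong in the frame of side_mat between -0.058 and 0.058 m), for 0.2 s.
At the end, for the whole second after the job is handed in: The carrier lies flat on the rework plate, within 15 mm of its middle, its long side within 0.26 rad of the plate's; the round bottle, square bottle and oblong can each stand upright on the pad of their own shape, within 12 mm of its middle; all at rest and released (horizontal distance between carrier and rework_plate below 0.015 m and z of carrier in the frame of rework_plate between 0.03 and 0.039 m and angle between the x axis of carrier and the x axis of rework_plate, either way round below 0.26 rad and angle between each of carrier, bottle_round, bottle_square, can_oblong's own z axis and vertical below 0.1 rad and linear speed of each of carrier, bottle_round, bottle_square, can_oblong below 0.03 m/s and horizontal distance between bottle_round and pad_round below 0.012 m and z of bottle_round in the frame of pad_round between 0 and 0.009 m and horizontal distance between bottle_square and pad_square below 0.012 m and z of bottle_square in the frame of pad_square between 0 and 0.009 m and horizontal distance between can_oblong and pad_oblong below 0.012 m and z of can_oblong in the frame of pad_oblong between 0 and 0.009 m); the robot touches nothing.
It fails at once if a bottle, the can or the carrier is tipped by more than 0.6 rad (angle between any of bottle_round, bottle_square, can_oblong, carrier's own z axis and vertical above 0.6 rad).
It also fails if it takes over 144 s, if anything falls off the work surface, if the arm or the gripper's body presses on something with over 40 N, if the wrist force passes 120 N, or if a joint passes its speed limit or range.

## Working session

There is one attempt and no reset: what is moved stays moved. The work goes in short steps, Python scripts to look and compute and a tool call to move; the robot and the scene stay as the last step left them, time stands still between calls to the robot, and variables do not carry over. Pictures are saved under pics/ and viewed, and the job is handed in when it is done.

Besides the shell and the picture viewer there is one more tool, called after "Emit:" by a JSON object that holds its "fn" and its "kwargs". step_arm: Moves the arm, as the interface text tells. Its arguments: {"type":"object","properties":{"motion":{"type":"array","items":{"type":"array"}},"newtons":{"type":"number"}},"required":["motion"]}

```bash
ls; mkdir -p pics
python3 - <<'E'
from bench import *
import cv2
s=state();print(s)
for n in ["scene","top","wrist"]:
    print(n,camera_info(n))
    cv2.imwrite(f"pics/{n}0.png",cv2.cvtColor(capture(n),cv2.COLOR_RGB2BGR))
E
```

```text
pics
{'time_s': 0.0, 'joints': array([ 1.45072858e+00,  4.08221151e-02,  8.37922974e-02, -4.66774193e-04,
       -1.61549862e+00, -3.33719193e-01]), 'joint_vel': array([-6.24960279e-04,  1.61512009e-03,  5.86009237e-04,  5.28414496e-04,
       -8.00857088e-05, -7.79472746e-05]), 'joint_torque': array([ 2.95092404e-04, -3.68201137e+01,  3.47407544e+01,  6.93231717e+00,
       -5.41466667e-03,  1.48732499e-05]), 'tool_pos': array([0.26279351, 0.53901787, 0.23026223]), 'orientation': array([ 3.05935401e+00, -7.06276721e-01, -4.37981328e-04]), 'contact_force': array([ 0.45661569, -0.02699616,  0.26708656]), 'moment': array([ 0.01521791, -0.02466179, -0.00556125]), 'opening': 0.08529052326769547}
scene {'mtx': array([[536.58801947,   0.        , 312.08132728],
       [  0.        , 536.58801947, 243.4970629 ],
       [  0.        ,   0.        ,   1.        ]]), 'dist_coeffs': array([-0.16512324,  0.        ,  0.        ,  0.        ,  0.        ]), 'eye': array([ 1.05811884, -0.39454955,  0.81626842]), 'attitude': array([-2.22599453, -1.07279587,  0.37938765])}
top {'mtx': array([[557.54
[... 276 characters left out ...]
,  1.09137043e+00]), 'attitude': array([-2.10902066,  2.13285271, -0.19912371])}
wrist {'mtx': array([[384.27923276,   0.        , 317.54934437],
       [  0.        , 384.27923276, 239.216878  ],
       [  0.        ,   0.        ,   1.        ]]), 'dist_coeffs': array([-0.01959225,  0.        ,  0.        ,  0.        ,  0.        ]), 'tool_from_camera': array([[ 3.08481543e-04, -9.46617495e-01, -3.22358843e-01,
         8.28700096e-02],
       [ 9.99999777e-01,  4.83057900e-04, -4.61565081e-04,
         1.22260868e-03],
       [ 5.92643566e-04, -3.22358628e-01,  9.46617432e-01,
        -1.43019894e-01],
       [ 0.00000000e+00,  0.00000000e+00,  0.00000000e+00,
         1.00000000e+00]])}
```

View pics/top0.png

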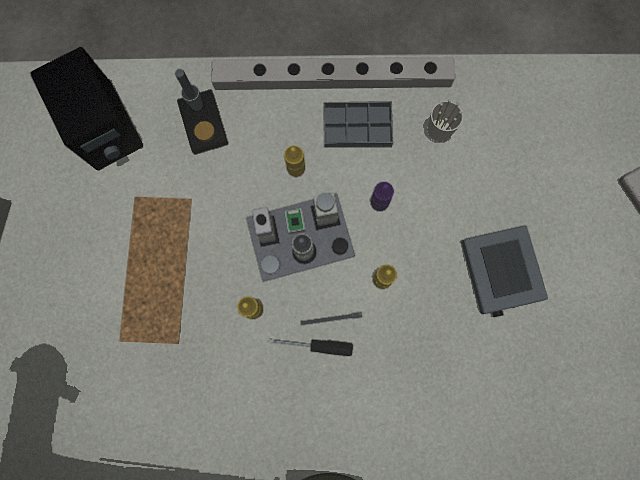

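View pics/scene0.png

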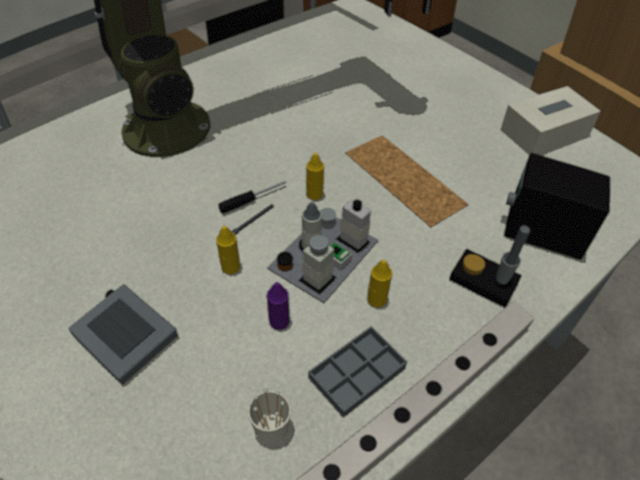

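View pics/wrist0.png

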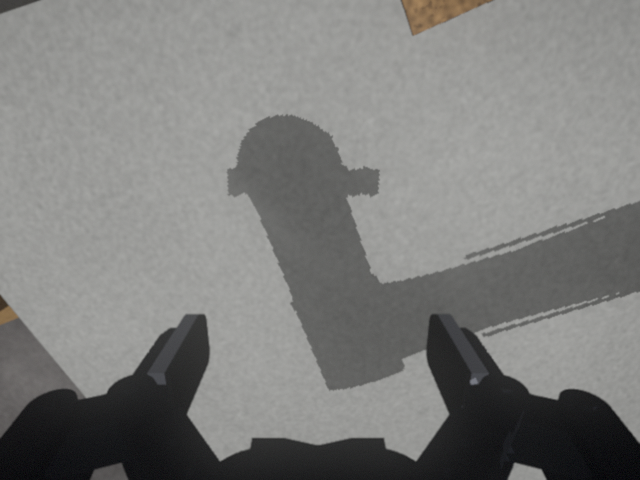

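Top view: the white bottle with grey nozzle is at (302,247), the square one with steel cap at (325,207), the can with black cap at (263,225) and the carrier at (294,220). The cork mat is at (157,270) on the left and the rework unit at (505,270) on the right. Lookalikes, not meant: yellow at (294,160), (249,307) and (386,275), purple at (382,195). Next, a close crop to check.

```bash
cat > h.py <<'E'
import numpy as np, cv2
from scipy.spatial.transform import Rotation as R
from bench import *
def save(n,img): cv2.imwrite(f"pics/{n}.png",cv2.cvtColor(img,cv2.COLOR_RGB2BGR))
def crop(n,img,x0,y0,x1,y1,f):
    c=cv2.resize(img[y0:y1,x0:x1],None,fx=f,fy=f,interpolation=cv2.INTER_CUBIC); save(n,c)
def campose(name,st=None):
    ci=camera_info(name)
    if name=="wrist":
        T=np.eye(4);T[:3,:3]=R.from_rotvec(st['orientation']).as_matrix();T[:3,3]=st['tool_pos']
        T=T@np.array(ci['tool_from_camera'])
        return ci,T[:3,:3],T[:3,3]
    return ci,R.from_rotvec(ci['attitude']).as_matrix(),np.array(ci['eye'])
def ray(name,px,st=None):
    ci,M,e=campose(name,st)
    u=cv2.undistortPoints(np.array(px,float).reshape(-1,1,2),ci['mtx'],ci['dist_coeffs']).reshape(-1,2)
    d=np.c_[u,np.ones(len(u))]@M.T
    return e,d
def atz(name,px,z,st=None):
    e,d=ray(name,px,st); return e+d*((z-e[2])/d[:,2])[:,None]
def proj(name,P,st=None):
    ci,M,e=campose(name,st)
    rv,_=cv2.Rodrigues(M.T); 
    p,_=cv2.projectPoints(np.array(P,float).reshape(-1,1,3),rv,-M.T@e,ci['mtx'],ci['dist_coeffs']); return p.reshape(-1,2)
def tri(obs): # list of (name,px,st)
    A=np.zeros((3,3));b=np.zeros(3);L=[]
    for n,p,s in obs:
        e,d=ray(n,[p],s);d=d[0]/np.linalg.norm(d[0]);Q=np.eye(3)-np.outer(d,d);A+=Q;b+=Q@e;L.append((e,Q))
    X=np.linalg.solve(A,b);return X,[np.linalg.norm(Q@(X-e)) for e,Q in L]
E
python3 - <<'E'
from h import *
t=cv2.imread("pics/top0.png")[:,:,::-1]; s=cv2.imread("pics/scene0.png")[:,:,::-1]
crop("topc",t,235,180,365,290,6)
crop("scenec",s,255,185,395,305,5)
crop("topm",t,110,185,210,355,3)
crop("topp",t,450,215,560,325,5)
E
```

```text
(no output)
```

View pics/topc.png

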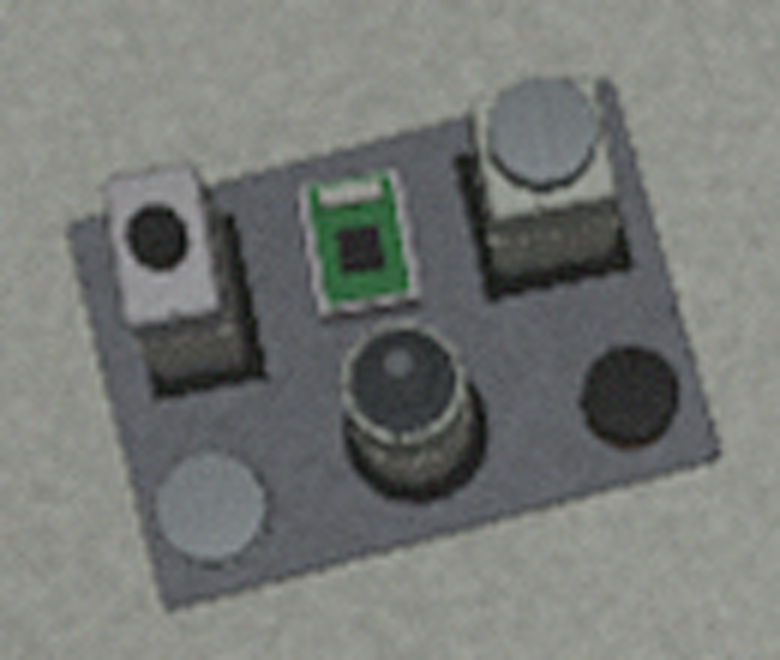

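View pics/scenec.png

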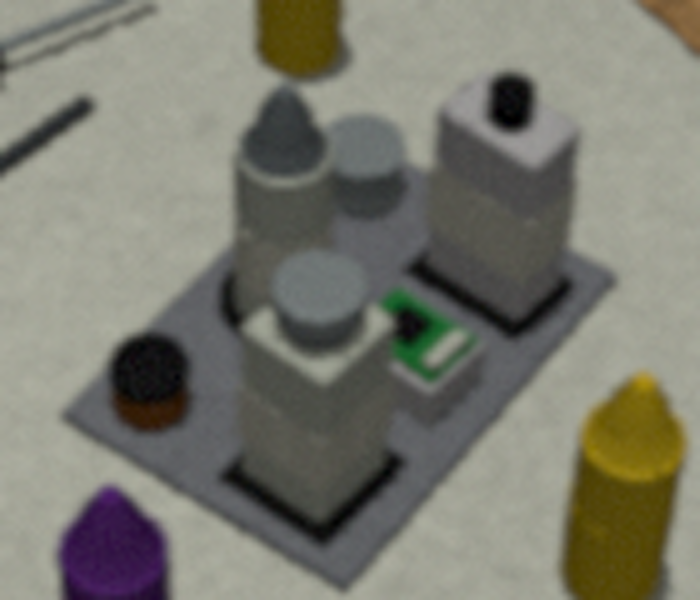

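View pics/topm.png

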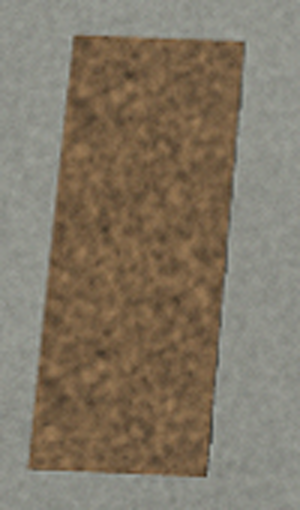

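View pics/topp.png

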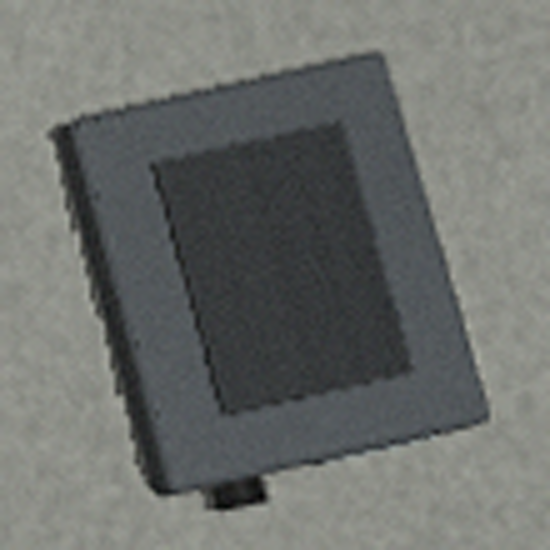

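Confirmed in the crops: the round white bottle has a grey cone, the square one a steel cap and the can a small black cap. Now measuring, using the corners I read off.

```bash
cat > m.py <<'E'
from h import *
def un(p,f,o): return (np.array(p,float)+.5)/f-.5+np.array(o)
T=lambda p:un(p,6,(235,180)); S=lambda p:un(p,5,(255,185))
np.set_printoptions(precision=4,suppress=True)
for n,a,b in [("cancap",(157,237),(511,84)),("sqcap",(544,130),(322,281)),("tip",(398,358),(285,90)),
   ("board R-front corner",(312,180),(478,342)),("chip",(360,250),(408,325)),("can topcorner near(scene)",(195,163),(524,165)),("can topcorner",(107,183),(578,130))]:
    print(n,*tri([("top",T(a),None),("scene",S(b),None)]))
q=atz("top",T([(107,183),(195,163),(218,305),(128,325)]),.1);print("can",q.mean(0),q)
q=atz("top",T([(300,180),(400,168),(420,300),(322,318)]),.030);print("carrier",q.mean(0),q)
print("cap c",atz("top",T([(157,237)]),.114),atz("top",T([(544,132)]),.115),atz("top",T([(398,360)]),.125))
q=atz("top",T([(70,225),(608,80),(720,455),(168,610)]),.006);print("base",q.mean(0),q)
for a,b in((0,1),(3,2)): print(np.arctan2(*(q[a]-q[b])[:2]))
for a,b in((3,0),(2,1)): print(np.arctan2(*(q[b]-q[a])[1::-1]))
q=atz("top",un([(73,36),(244,42),(207,476),(29,469)],3,(110,185)),.003);print("mat",q.mean(0),q,np.arctan2(*(q[0]+q[1]-q[2]-q[3])[1::-1]))
q=atz("top",un([(150,163),(343,122),(412,370),(225,415)],5,(450,215)),.034);print("plate",q.mean(0),q,np.arctan2(*(q[0]+q[1]-q[2]-q[3])[1::-1]))
E
python3 m.py
```

```text
cancap [0.5676 0.1157 0.1161] [np.float64(0.002106281198030117), np.float64(0.0021062811980301147)]
sqcap [ 0.599  -0.0004  0.1165] [np.float64(0.0021283007597861802), np.float64(0.0021283007597861464)]
tip [0.5271 0.0423 0.1267] [np.float64(0.0009723179706741491), np.float64(0.0009723179706740055)]
board R-front corner [0.6048 0.0746 0.0329] [np.float64(0.001526359282174761), np.float64(0.0015263592821748075)]
chip [0.5815 0.0592 0.0323] [np.float64(0.0017855726989300673), np.float64(0.0017855726989301028)]
can topcorner near(scene) [0.5925 0.1041 0.1016] [np.float64(0.00018257545390128782), np.float64(0.0001825754539013866)]
can topcorner [0.5886 0.1329 0.098 ] [np.float64(0.0016570506067146518), np.float64(0.0016570506067146375)]
can [0.5679 0.1143 0.1   ] [[0.5871 0.1313 0.1   ]
 [0.5931 0.1044 0.1   ]
 [0.5487 0.0971 0.1   ]
 [0.5428 0.1243 0.1   ]]
carrier [0.584  0.0577 0.03  ] [[0.6047 0.0774 0.03  ]
 [0.6083 0.0448 0.03  ]
 [0.5642 0.0384 0.03  ]
 [0.5586 0.0702 0.03  ]]
cap c [[0.5668 0.1142 0.114 ]] [[ 0.5976 -0.0022  0.115 ]] [[0.5263 0.0415 0.125 ]]
base [0.5558 0.0487 0.006 ] [[ 0.5961  0.1559  0.006 ]
 [ 0.644  -0.0241  0.006 ]
 [ 0.5161 -0.059   0.006 ]
 [ 0.467   0.1219  0.006 ]]
-0.259654192973025
-0.2649903931301771
0.2570170397766506
0.2662090408146863
mat [0.4953 0.3342 0.003 ] [[0.6422 0.3854 0.003 ]
 [0.6364 0.2689 0.003 ]
 [0.3488 0.2833 0.003 ]
 [0.354  0.399  0.003 ]] -0.04854927125524027
plate [ 0.4839 -0.3477  0.034 ] [[ 0.5248 -0.2992  0.034 ]
 [ 0.54   -0.3754  0.034 ]
 [ 0.4435 -0.3947  0.034 ]
 [ 0.4273 -0.3217  0.034 ]] 0.21233875508793243
```

```bash
cat >> h.py <<'E'
def yaw_of(st):
    M=R.from_rotvec(st['orientation']).as_matrix(); return np.arctan2(M[1,0],M[0,0])
def plan(target,yaw,st=None):
    """tool-axis shift (cm) and tool turn to go to world target (turn last / turn first versions)"""
    st=st or state(); M=R.from_rotvec(st['orientation']).as_matrix()
    d=np.array(target)-st['tool_pos']
    Mt=R.from_rotvec([0,0,yaw]).as_matrix()@np.diag([1,-1,-1.])
    rv=R.from_matrix(M.T@Mt).as_rotvec()
    print("t",round(st['time_s'],2),"pos",st['tool_pos'].round(4),"yaw",yaw_of(st).round(4),"tilt",np.arccos(-M[2,2]).round(4),"open",round(st['opening'],4),"F",st['contact_force'].round(1))
    print("  shift(cm) before turn",(M.T@d*100).round(2),"after turn",(Mt.T@d*100).round(2),"turn",rv.round(4))
E
python3 -c "
from h import *
plan([.58,.06,.27],.16)"
```

```text
t 0.15 pos [0.2629 0.5391 0.2305] yaw -0.4538 tilt 0.0014 open 0.0853 F [-0.2  0.7  0.4]
  shift(cm) before turn [49.51 29.16 -3.9 ] after turn [23.68 52.35 -3.95] turn [ 1.400e-03  3.000e-04 -6.138e-01]
```

Emit:
{"fn": "step_arm", "kwargs": {"motion": [[[0, 0, -0.8], [0, 0, -0.123], -1], [[0, 0, -0.8], [0, 0, -0.123], -1], [[0, 0, -0.8], [0, 0, -0.123], -1], [[0, 0, -0.8], [0, 0, -0.123], -1], [[0, 0, -0.8], [0, 0, -0.122], -1]]}}

```text
time_s: 0.65
tool_pos: [0.2629, 0.5392, 0.2711]
orientation: [3.13, 0.259, -0.001]
contact_force: [0.8, -0.5, -0.8]
opening: 0.0855
```

Emit:
{"fn": "step_arm", "kwargs": {"motion": [[[1.6, 3.5, 0], [0, 0, 0], -1], [[1.6, 3.5, 0], [0, 0, 0], -1], [[1.6, 3.5, 0], [0, 0, 0], -1], [[1.6, 3.5, 0], [0, 0, 0], -1], [[1.6, 3.5, 0], [0, 0, 0], -1]]}}

```text
time_s: 1.15
tool_pos: [0.3704, 0.3779, 0.2711]
orientation: [3.131, 0.252, -0.0]
contact_force: [-0.3, 0.9, 0.1]
opening: 0.0855
```

Emit:
{"fn": "step_arm", "kwargs": {"motion": [[[1.6, 3.5, 0], [0, 0, 0], -1], [[1.6, 3.5, 0], [0, 0, 0], -1], [[1.6, 3.5, 0], [0, 0, 0], -1], [[1.6, 3.5, 0], [0, 0, 0], -1], [[1.6, 3.5, 0], [0, 0, 0], -1]]}}

```text
time_s: 1.65
tool_pos: [0.4773, 0.2178, 0.2712]
orientation: [-3.131, -0.252, 0.0]
contact_force: [0.5, 1.3, -0.1]
opening: 0.0851
```

Emit:
{"fn": "step_arm", "kwargs": {"motion": [[[1.6, 3.5, 0], [0, 0, 0], -1], [[1.6, 3.5, 0], [0, 0, 0], -1], [[1.6, 3.5, 0], [0, 0, 0], -1], [[1.6, 3.5, 0], [0, 0, 0], -1], [[1.3, 3.3, 0], [0, 0, 0], -1]]}}

```text
time_s: 2.15
tool_pos: [0.581, 0.0592, 0.2708]
orientation: [3.131, 0.251, -0.001]
contact_force: [0.8, 1.1, 0.5]
opening: 0.0855
```

Run:
```python
from h import *
import pickle
s=state();plan([.58,.06,.27],.16,s)
im=capture("wrist");save("w1",im);pickle.dump(s,open("w1.pkl","wb"))
```

```text
t 2.15 pos [0.581  0.0592 0.2708] yaw 0.1599 tilt 0.0008 open 0.0855 F [0.8 1.1 0.5]
  shift(cm) before turn [-0.09 -0.1   0.08] after turn [-0.09 -0.1   0.08] turn [ 0.0001  0.0008 -0.0001]
```

View pics/w1.png

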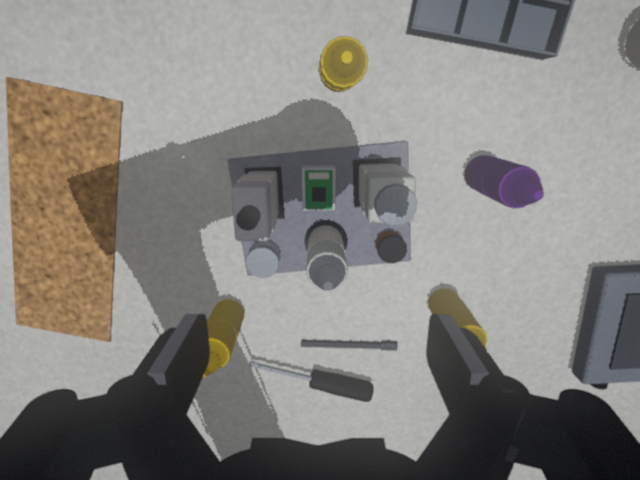

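The wrist view shows the cluster: can cap near (248,217), square cap (396,204), round tip (327,283), carrier (319,188). I'll enlarge it.

Run:
```python
from h import *
w=cv2.imread("pics/w1.png")[:,:,::-1]
crop("w1c",w,225,135,425,285,4)
```

```text
(no output)
```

View pics/w1c.png

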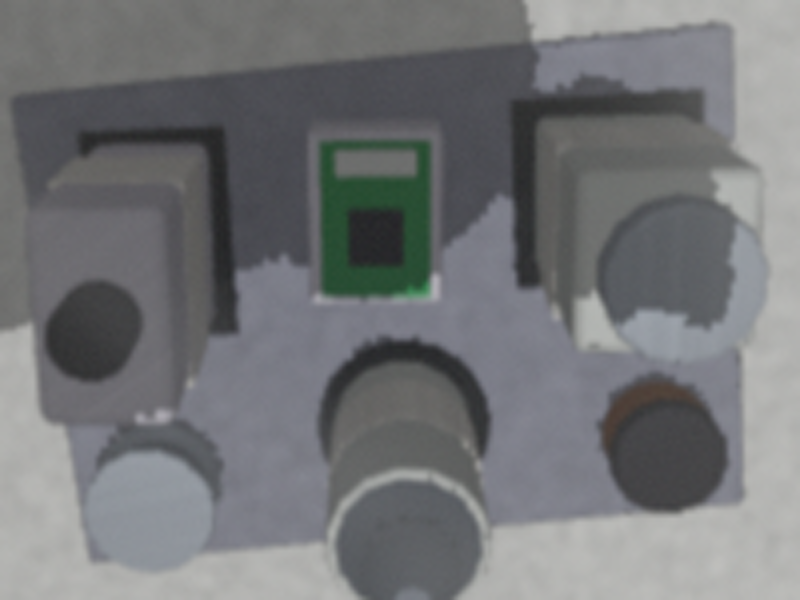

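```bash
cat > m2.py <<'E'
from m import *
import pickle
print("-----")
s=pickle.load(open("w1.pkl","rb"))
W=lambda p:un(p,4,(225,135))
for n,w,t,c in [("cancap",(95,330),(157,237),(511,84)),("sqcap",(683,279),(544,130),(322,281)),("chip",(376,237),(360,250),(408,325)),("tip",(411,592),(398,360),(285,90))]:
    print(n,*tri([("wrist",W(w),s),("top",T(t),None),("scene",S(c),None)]),tri([("wrist",W(w),s),("top",T(t),None)]))
q=atz("wrist",W([(320,142),(431,139),(433,293),(320,297)]),.034,s);print("carrier",q.mean(0),np.arctan2(*(q[0]+q[1]-q[2]-q[3])[1::-1]),np.arctan2(*(q[0]-q[1]+q[3]-q[2])[:2]*[-1,1]))
q=atz("wrist",W([(513,102),(705,90),(519,287)]),.010,s);print("sqpad c",(q[1]+q[2])/2,np.arctan2(*(q[0]-q[2])[1::-1]),np.arctan2(*(q[0]-q[1])[:2]*[-1,1]),np.linalg.norm(q[0]-q[1]),np.linalg.norm(q[0]-q[2]))
q=atz("wrist",W([(223,128),(80,130),(238,333)]),.010,s);print("canpad c",(q[1]+q[2])/2,np.arctan2(*(q[0]-q[2])[1::-1]),np.arctan2(*(q[1]-q[0])[:2]*[-1,1]),np.linalg.norm(q[0]-q[1]),np.linalg.norm(q[0]-q[2]))
q=atz("wrist",W([(323,420),(490,420),(403,340)]),.010,s);print("round pad l,r,top",q)
E
python3 m2.py | sed -n '/-----/,$p'
```

```text
-----
cancap [0.569  0.1148 0.1155] [np.float64(0.0029206795699836877), np.float64(0.002622147908573465), np.float64(0.002689556731416045)] (array([0.5687, 0.1149, 0.1057]), [np.float64(0.00022582316760207002), np.float64(0.00022582316760206612)])
sqcap [ 0.5998 -0.0007  0.1165] [np.float64(0.0012815070083681277), np.float64(0.002435914104710393), np.float64(0.002033735335433659)] (array([ 0.5996, -0.0024,  0.1099]), [np.float64(0.00014413019596708847), np.float64(0.0001441301959670473)])
chip [0.5818 0.0585 0.033 ] [np.float64(0.0010146328205621236), np.float64(0.0016087201634431608), np.float64(0.0021342874065187773)] (array([0.5812, 0.0577, 0.0294]), [np.float64(0.0002513437892718696), np.float64(0.0002513437892719084)])
tip [0.5275 0.0422 0.1255] [np.float64(0.0017008780048232191), np.float64(0.001468520490630423), np.float64(0.001495322532409922)] (array([0.5272, 0.0415, 0.1208]), [np.float64(0.00017576232732739215), np.float64(0.00017576232732742243)])
carrier [0.5868 0.0583 0.034 ] 0.16745127053645542 0.19217092064284153
sqpad c [ 0.5994 -0.0024  0.01  ] 0.2221176064606851 0.22335753541353578 0.049775167902334536 0.04940988477859367
canpad c [0.5689 0.1136 0.01  ] 0.203100375521147 0.17315875608923348 0.037395021189086636 0.05553572359934069
round pad l,r,top [[0.5239 0.063  0.01  ]
 [0.5313 0.0172 0.01  ]
 [0.5502 0.0449 0.01  ]]
```

```bash
python3 -c "
from h import *
plan([.5687,.1143,.05],.175)"
```

```text
t 2.2 pos [0.5823 0.0556 0.2702] yaw 0.157 tilt 0.0027 open 0.0854 F [-2.6 -1.4 -2.8]
  shift(cm) before turn [-0.39 -6.06 22.01] after turn [-0.32 -6.02 22.02] turn [ 0.0019  0.0018 -0.018 ]
```

Emit:
{"fn": "step_arm", "kwargs": {"motion": [[[-0.1, -2, 2], [0, 0, -0.018], -1], [[-0.1, -2, 3], [0, 0, 0], -1], [[-0.1, -2, 4], [0, 0, 0], -1], [[0, 0, 3], [0, 0, 0], -1], [[0, 0, 0], [0, 0, 0], -1]]}}

```text
time_s: 2.7
tool_pos: [0.5645, 0.1191, 0.1457]
orientation: [3.127, 0.28, -0.014]
contact_force: [-0.3, -0.1, -0.8]
opening: 0.0852
```

```bash
python3 -c "
from h import *
plan([.5687,.1143,.05],.175)
save('w2',capture('wrist'))"
```

```text
t 2.7 pos [0.5645 0.1191 0.1457] yaw 0.1789 tilt 0.0093 open 0.0852 F [-0.3 -0.1 -0.8]
  shift(cm) before turn [0.42 0.54 9.57] after turn [0.33 0.55 9.57] turn [0.0015 0.0092 0.0039]
```

View pics/w2.png

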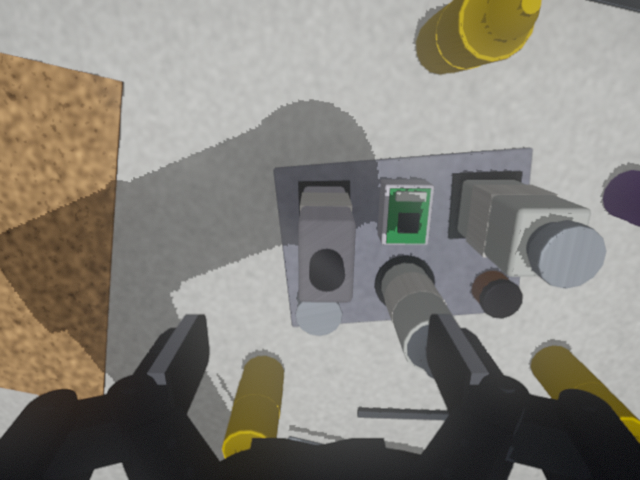

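Emit:
{"fn": "step_arm", "kwargs": {"motion": [[[0.3, 0.5, 3], [0, 0, 0], -1], [[0, 0, 3], [0, 0, 0], -1], [[0, 0, 2.5], [0, 0, 0], -1], [[0, 0, 1], [0, 0, 0], -1], [[0, 0, 0], [0, 0, 0], -1]]}}

```text
time_s: 3.25
tool_pos: [0.5713, 0.1146, 0.0569]
orientation: [3.129, 0.279, -0.0]
contact_force: [-0.1, 0.2, 0.0]
opening: 0.0853
```

```bash
python3 -c "
from h import *
plan([.5687,.1143,.05],.175)"
```

```text
t 3.25 pos [0.5713 0.1146 0.0569] yaw 0.1779 tilt 0.0007 open 0.0853 F [-0.1  0.2  0. ]
  shift(cm) before turn [-0.26 -0.01  0.69] after turn [-0.26 -0.01  0.69] turn [0.0007 0.0001 0.0029]
```

Emit:
{"fn": "step_arm", "kwargs": {"motion": [[[-0.25, 0, 0.7], [0, 0, 0], -1], [[0, 0, 0], [0, 0, 0], -1], [[0, 0, 0], [0, 0, 0], 1], [[0, 0, 0], [0, 0, 0], 1], [[0, 0, 0], [0, 0, 0], 1]], "newtons": 35}}

```text
time_s: 3.75
tool_pos: [0.5688, 0.1146, 0.0499]
orientation: [-3.129, -0.28, -0.001]
contact_force: [0.4, -0.9, -0.1]
opening: 0.0441
```

Emit:
{"fn": "step_arm", "kwargs": {"motion": [[[0, 0, 0], [0, 0, 0], 1], [[0, 0, 0], [0, 0, 0], 1], [[0, 0, 0], [0, 0, 0], 1]]}}

```text
time_s: 4.05
tool_pos: [0.5687, 0.1146, 0.0497]
orientation: [3.129, 0.28, 0.001]
contact_force: [-0.2, 1.0, 1.5]
opening: 0.0294
```

```bash
python3 -c "
from h import *
plan([.5687,.1143,.05],.175)
save('w3',capture('wrist'))"
```

```text
t 4.05 pos [0.5687 0.1146 0.0497] yaw 0.1783 tilt 0.0005 open 0.0294 F [-0.2  1.   1.5]
  shift(cm) before turn [-0.01  0.02 -0.03] after turn [-0.01  0.02 -0.03] turn [ 0.0002 -0.0005  0.0033]
```

View pics/w3.png

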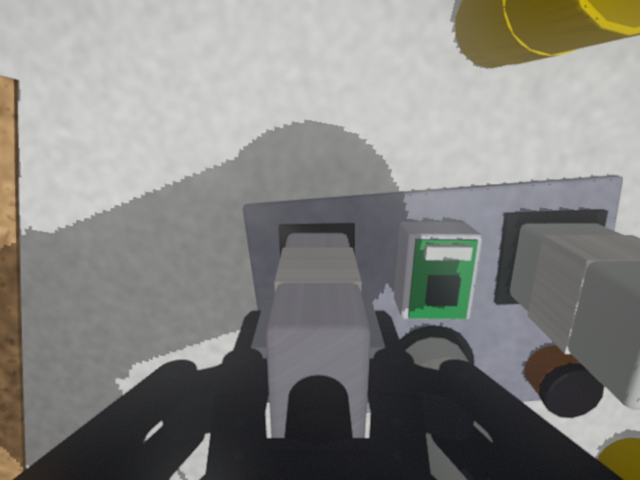

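Emit:
{"fn": "step_arm", "kwargs": {"motion": [[[0, 0, -1], [0, 0, 0], 1], [[0, 0, -2], [0, 0, 0], 1], [[0, 0, -3], [0, 0, 0], 1], [[0, 0, -3], [0, 0, 0], 1], [[0, 0, -2], [0, 0, 0], 1]]}}

```text
time_s: 4.6
tool_pos: [0.569, 0.1145, 0.1623]
orientation: [-3.129, -0.28, -0.004]
contact_force: [1.3, -0.3, -0.4]
opening: 0.0296
```

```bash
python3 -c "
from h import *
plan([.585,.33,.0435],.178)
save('w4',capture('wrist'))"
```

```text
t 4.6 pos [0.569  0.1145 0.1623] yaw 0.1782 tilt 0.0025 open 0.0296 F [ 1.3 -0.3 -0.4]
  shift(cm) before turn [  5.36 -20.92  11.9 ] after turn [  5.39 -20.93  11.88] turn [-0.0001 -0.0025  0.0002]
```

View pics/w4.png

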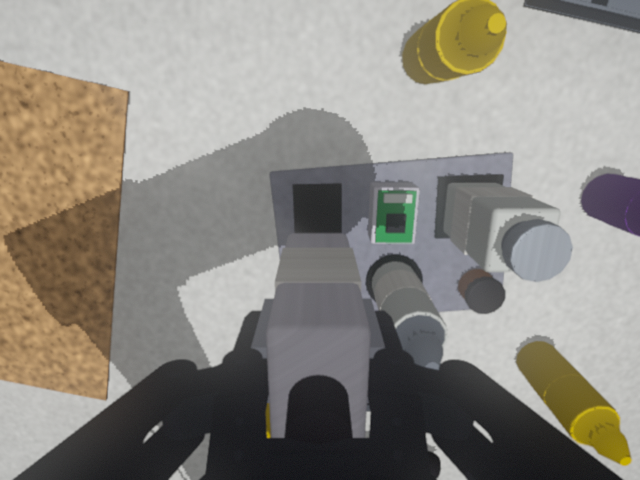

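The can is lifted cleanly and its pad is empty at (317,208).

Emit:
{"fn": "step_arm", "kwargs": {"motion": [[[0.3, -1.5, 0], [0, 0, 0], 1], [[0.7, -3, 0], [0, 0, 0], 1], [[0.9, -3.5, 0], [0, 0, 0], 1], [[0.9, -3.5, 0], [0, 0, 0], 1], [[0.9, -3.5, 0], [0, 0, 0], 1]]}}

```text
time_s: 5.15
tool_pos: [0.5776, 0.2705, 0.1581]
orientation: [3.128, 0.28, -0.003]
contact_force: [1.1, -0.2, -0.7]
opening: 0.0299
```

Emit:
{"fn": "step_arm", "kwargs": {"motion": [[[0.9, -3, 1], [0, 0, 0], 1], [[0.6, -2, 2], [0, 0, 0], 1], [[0.2, -0.9, 2.5], [0, 0, 0], 1], [[0, 0, 2.5], [0, 0, 0], 1], [[0, 0, 0], [0, 0, 0], 1]]}}

```text
time_s: 5.65
tool_pos: [0.5816, 0.3291, 0.0729]
orientation: [3.124, 0.28, -0.014]
contact_force: [0.4, 0.3, -1.9]
opening: 0.0297
```

```bash
python3 -c "
from h import *
plan([.585,.33,.0435],.178)"
```

```text
t 5.65 pos [0.5816 0.3291 0.0729] yaw 0.1786 tilt 0.0101 open 0.0297 F [ 0.4  0.3 -1.9]
  shift(cm) before turn [ 0.38 -0.04  2.94] after turn [ 0.35 -0.03  2.94] turn [0.0041 0.0093 0.0006]
```

Emit:
{"fn": "step_arm", "kwargs": {"motion": [[[0, 0, 1], [0, 0, 0], 1], [[0, 0, 0.9], [0, 0, 0], 1], [[0, 0, 0.4], [0, 0, 0], 1], [[0, 0, 0], [0, 0, 0], 1], [[0, 0, 0], [0, 0, 0], 1]]}}

```text
time_s: 6.15
tool_pos: [0.585, 0.3298, 0.057]
orientation: [-3.129, -0.279, -0.001]
contact_force: [1.1, 0.2, -1.1]
opening: 0.0299
```

```bash
python3 -c "
from h import *
plan([.585,.33,.0430],.178)"
```

```text
t 6.15 pos [0.585  0.3298 0.057 ] yaw 0.178 tilt 0.0009 open 0.0299 F [ 1.1  0.2 -1.1]
  shift(cm) before turn [ 0.01 -0.02  1.4 ] after turn [ 0.01 -0.02  1.4 ] turn [-0.0002 -0.0009  0.    ]
```

Emit:
{"fn": "step_arm", "kwargs": {"motion": [[[0, 0, 0.7], [0, 0, 0], 1], [[0, 0, 0.4], [0, 0, 0], 1], [[0, 0, 0.2], [0, 0, 0], 1], [[0, 0, 0.1], [0, 0, 0], 1], [[0, 0, 0], [0, 0, 0], 1]]}}

```text
time_s: 6.65
tool_pos: [0.5847, 0.3298, 0.0427]
orientation: [3.129, 0.28, 0.0]
contact_force: [-1.8, -1.0, 1.7]
opening: 0.0303
```

```bash
python3 -c "
from h import *
plan([.585,.33,.0430],.178)"
```

```text
t 6.65 pos [0.5847 0.3298 0.0427] yaw 0.1783 tilt 0.0003 open 0.0303 F [-1.8 -1.   1.7]
  shift(cm) before turn [ 0.03 -0.02 -0.03] after turn [ 0.03 -0.02 -0.03] turn [ 0.0002 -0.0002  0.0003]
```

Emit:
{"fn": "step_arm", "kwargs": {"motion": [[[0, 0, 0], [0, 0, 0], -1], [[0, 0, 0], [0, 0, 0], -1], [[0, 0, 0], [0, 0, 0], -1], [[0, 0, 0], [0, 0, 0], -1], [[0, 0, -1], [0, 0, 0], -1]]}}

```text
time_s: 7.15
tool_pos: [0.5838, 0.3292, 0.0508]
orientation: [3.128, 0.279, -0.004]
contact_force: [0.3, 1.2, -1.8]
opening: 0.0854
```

Emit:
{"fn": "step_arm", "kwargs": {"motion": [[[0, 0, -2], [0, 0, 0], -1], [[0, 0, -4], [0, 0, 0], -1], [[0, 0, -4], [0, 0, 0], -1], [[0, 0, -3], [0, 0, 0], -1], [[0, 0, 0], [0, 0, 0], -1]]}}

```text
time_s: 7.65
tool_pos: [0.5867, 0.3306, 0.1901]
orientation: [-3.124, -0.279, -0.015]
contact_force: [0.3, -0.1, -0.3]
opening: 0.0857
```

```bash
python3 -c "
from h import *
plan([.527,.0415,.058],.2)
save('w5',capture('wrist'))"
```

```text
t 7.65 pos [0.5867 0.3306 0.1901] yaw 0.1782 tilt 0.0106 open 0.0857 F [ 0.3 -0.1 -0.3]
  shift(cm) before turn [-11.12  27.45  12.99] after turn [-11.59  27.15  13.21] turn [-0.0039 -0.0098 -0.0218]
```

View pics/w5.png

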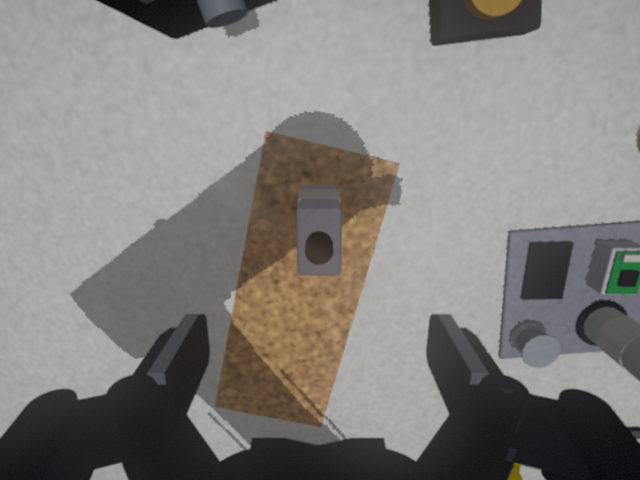

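```bash
python3 -c "
from h import *
print(atz('top',[(247,306),(386,273)],.1))"
```

```text
[[ 0.41233256  0.13862167  0.1       ]
 [ 0.46843758 -0.10949142  0.1       ]]
```

Emit:
{"fn": "step_arm", "kwargs": {"motion": [[[-1, 2.5, 0], [0, 0, -0.022], -1], [[-1.6, 4, 0], [0, 0, 0], -1], [[-1.8, 4.5, 0], [0, 0, 0], -1], [[-1.8, 4.5, 0], [0, 0, 0], -1], [[-1.8, 4.3, 0], [0, 0, 0], -1]]}}

```text
time_s: 8.2
tool_pos: [0.544, 0.118, 0.1816]
orientation: [3.125, 0.314, -0.002]
contact_force: [0.7, -0.5, 0.2]
opening: 0.0855
```

Emit:
{"fn": "step_arm", "kwargs": {"motion": [[[-1.6, 3.5, 0], [0, 0, 0], -1], [[-1, 2.5, 0], [0, 0, 0], -1], [[-0.7, 1.3, 1], [0, 0, 0], -1], [[0, 0, 1], [0, 0, 0], -1], [[0, 0, 0], [0, 0, 0], -1]]}}

```text
time_s: 8.7
tool_pos: [0.5262, 0.0417, 0.1601]
orientation: [3.126, 0.313, -0.005]
contact_force: [-0.3, 0.5, 0.2]
opening: 0.0858
```

```bash
python3 -c "
from h import *
plan([.527,.0415,.058],.2)
save('w6',capture('wrist'))"
```

```text
t 8.7 pos [0.5262 0.0417 0.1601] yaw 0.1996 tilt 0.0034 open 0.0858 F [-0.3  0.5  0.2]
  shift(cm) before turn [ 0.11  0.03 10.21] after turn [ 0.07  0.03 10.21] turn [-0.0001  0.0034 -0.0004]
```

View pics/w6.png

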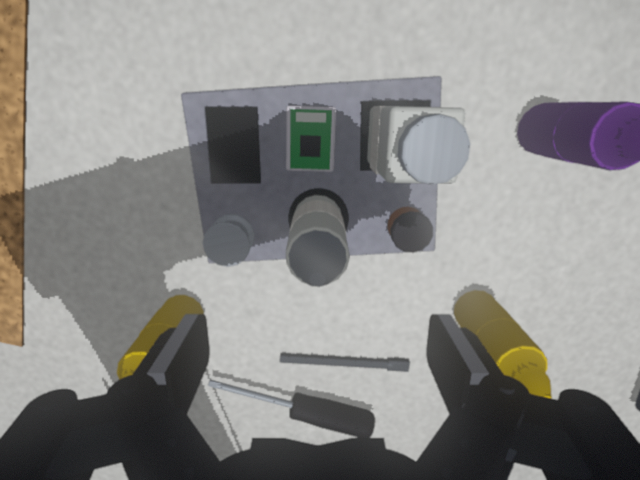

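Emit:
{"fn": "step_arm", "kwargs": {"motion": [[[0.05, 0, 2], [0, 0, 0], -1], [[0, 0, 3], [0, 0, 0], -1], [[0, 0, 3], [0, 0, 0], -1], [[0, 0, 1.5], [0, 0, 0], -1], [[0, 0, 0.2], [0, 0, 0], -1]]}}

```text
time_s: 9.25
tool_pos: [0.5267, 0.0421, 0.0634]
orientation: [3.125, 0.315, -0.006]
contact_force: [0.2, 0.2, -0.4]
opening: 0.0854
```

Emit:
{"fn": "step_arm", "kwargs": {"motion": [[[0, 0, 0], [0, 0, 0], -1], [[0, 0, 0], [0, 0, 0], -1]]}}

```text
time_s: 9.45
tool_pos: [0.5288, 0.0423, 0.0672]
orientation: [-3.126, -0.315, -0.004]
contact_force: [-0.2, -0.1, 0.4]
opening: 0.0857
```

```bash
python3 -c "
from h import *
plan([.527,.0415,.058],.2)"
```

```text
t 9.45 pos [0.5288 0.0423 0.0672] yaw 0.2006 tilt 0.0026 open 0.0857 F [-0.2 -0.1  0.4]
  shift(cm) before turn [-0.19  0.04  0.92] after turn [-0.19  0.04  0.92] turn [ 0.0002 -0.0026  0.0006]
```

Emit:
{"fn": "step_arm", "kwargs": {"motion": [[[-0.1, 0.05, 0.5], [0, 0, 0], -1], [[0, 0, 0.4], [0, 0, 0], -1], [[0, 0, 0], [0, 0, 0], -1], [[0, 0, 0], [0, 0, 0], 1], [[0, 0, 0], [0, 0, 0], 1]]}}

```text
time_s: 9.95
tool_pos: [0.5269, 0.0412, 0.0565]
orientation: [3.126, 0.314, 0.0]
contact_force: [0.6, 0.9, -0.0]
opening: 0.059
```

Emit:
{"fn": "step_arm", "kwargs": {"motion": [[[0, 0, 0], [0, 0, 0], 1], [[0, 0, 0], [0, 0, 0], 1], [[0, 0, 0], [0, 0, 0], 1], [[0, 0, 0], [0, 0, 0], 1]]}}

```text
time_s: 10.35
tool_pos: [0.5269, 0.0413, 0.0565]
orientation: [3.126, 0.314, 0.001]
contact_force: [-1.1, -0.3, 1.7]
opening: 0.037
```

```bash
python3 -c "
from h import *
plan([.527,.0415,.058],.2)
save('w7',capture('wrist'))"
```

```text
t 10.35 pos [0.5269 0.0413 0.0565] yaw 0.2003 tilt 0.0004 open 0.037 F [-1.1 -0.3  1.7]
  shift(cm) before turn [ 0.01 -0.02 -0.15] after turn [ 0.01 -0.02 -0.15] turn [ 0.0001 -0.0003  0.0003]
```

View pics/w7.png

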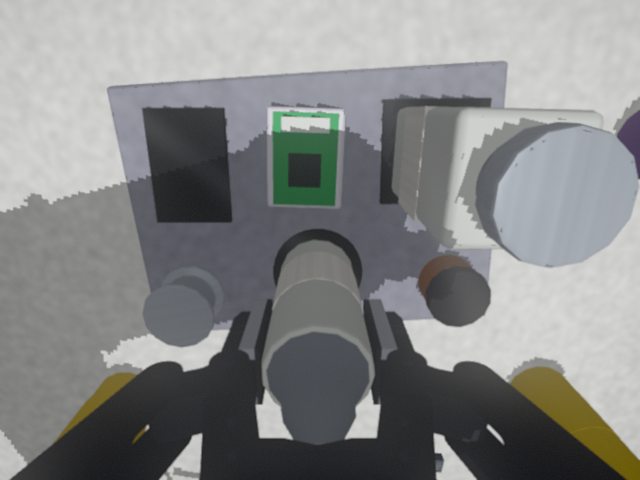

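Emit:
{"fn": "step_arm", "kwargs": {"motion": [[[0, 0, -1], [0, 0, 0], 1], [[0, 0, -2.5], [0, 0, 0], 1], [[0, 0, -3.5], [0, 0, 0], 1], [[0, 0, -3.5], [0, 0, 0], 1], [[0, 0, -3.5], [0, 0, 0], 1]]}}

```text
time_s: 10.9
tool_pos: [0.5265, 0.0411, 0.198]
orientation: [3.126, 0.314, -0.001]
contact_force: [1.3, 0.2, -1.4]
opening: 0.0373
```

Emit:
{"fn": "step_arm", "kwargs": {"motion": [[[0, 0, -1], [0, 0, 0], 1], [[0, 0, 0], [0, 0, 0], 1]]}}

```text
time_s: 11.1
tool_pos: [0.5274, 0.0415, 0.2084]
orientation: [-3.125, -0.314, -0.005]
contact_force: [0.1, -0.3, -1.2]
opening: 0.0373
```

```bash
python3 -c "
from h import *
plan([.405,.3386,.0495],.2)"
```

```text
t 11.1 pos [0.5274 0.0415 0.2084] yaw 0.2001 tilt 0.0034 open 0.0373 F [ 0.1 -0.3 -1.2]
  shift(cm) before turn [ -6.14 -31.55  15.89] after turn [ -6.1  -31.55  15.89] turn [-0.0006 -0.0033  0.0001]
```

Emit:
{"fn": "step_arm", "kwargs": {"motion": [[[-0.3, -1.5, 0], [0, 0, 0], 1], [[-0.6, -3, 0], [0, 0, 0], 1], [[-0.7, -3.8, 0], [0, 0, 0], 1], [[-0.7, -3.8, 0], [0, 0, 0], 1], [[-0.7, -3.8, 0], [0, 0, 0], 1]]}}

```text
time_s: 11.6
tool_pos: [0.4643, 0.192, 0.2041]
orientation: [3.125, 0.313, -0.005]
contact_force: [0.5, -0.1, -1.3]
opening: 0.0376
```

Emit:
{"fn": "step_arm", "kwargs": {"motion": [[[-0.8, -3.8, 0], [0, 0, 0], 1], [[-0.8, -3.8, 0], [0, 0, 0], 1], [[-0.7, -3.5, 0], [0, 0, 0], 1], [[-0.5, -2.8, 1], [0, 0, 0], 1], [[-0.3, -1.7, 2], [0, 0, 0], 1]]}}

```text
time_s: 12.1
tool_pos: [0.4032, 0.3396, 0.1752]
orientation: [-3.126, -0.317, 0.001]
contact_force: [0.4, 0.5, -1.3]
opening: 0.037
```

Emit:
{"fn": "step_arm", "kwargs": {"motion": [[[0, 0, 3], [0, 0, 0], 1], [[0, 0, 3], [0, 0, 0], 1], [[0, 0, 3], [0, 0, 0], 1], [[0, 0, 1.5], [0, 0, 0], 1], [[0, 0, 0], [0, 0, 0], 1]]}}

```text
time_s: 12.6
tool_pos: [0.4031, 0.336, 0.0677]
orientation: [3.121, 0.313, -0.007]
contact_force: [-1.8, -0.1, -1.3]
opening: 0.0372
```

Emit:
{"fn": "step_arm", "kwargs": {"motion": [[[0, 0, 0], [0, 0, 0], 1], [[0, 0, 0], [0, 0, 0], 1]]}}

```text
time_s: 12.8
tool_pos: [0.4051, 0.3385, 0.0731]
orientation: [-3.124, -0.314, -0.003]
contact_force: [-0.5, -0.1, -1.7]
opening: 0.037
```

```bash
python3 -c "
from h import *
plan([.405,.3386,.0495],.2)"
```

```text
t 12.8 pos [0.4051 0.3385 0.0731] yaw 0.2003 tilt 0.0026 open 0.037 F [-0.5 -0.1 -1.7]
  shift(cm) before turn [-0.01 -0.01  2.36] after turn [-0.01 -0.01  2.36] turn [-0.0015 -0.0021  0.0003]
```

Emit:
{"fn": "step_arm", "kwargs": {"motion": [[[0, 0, 1], [0, 0, 0], 1], [[0, 0, 0.7], [0, 0, 0], 1], [[0, 0, 0.4], [0, 0, 0], 1], [[0, 0, 0.2], [0, 0, 0], 1], [[0, 0, 0], [0, 0, 0], 1]]}}

```text
time_s: 13.3
tool_pos: [0.4047, 0.3378, 0.0495]
orientation: [3.125, 0.314, 0.002]
contact_force: [-2.9, -1.0, 5.4]
opening: 0.0372
```

Emit:
{"fn": "step_arm", "kwargs": {"motion": [[[0, 0, 0], [0, 0, 0], 1]]}}

```text
time_s: 13.4
tool_pos: [0.4047, 0.3378, 0.0495]
orientation: [3.126, 0.314, 0.002]
contact_force: [-2.8, -1.1, 5.9]
opening: 0.0372
```

Contact at the mat (5.9 N), so I release and retreat.

Emit:
{"fn": "step_arm", "kwargs": {"motion": [[[0, 0, 0], [0, 0, 0], -1], [[0, 0, 0], [0, 0, 0], -1], [[0, 0, 0], [0, 0, 0], -1], [[0, 0, 0], [0, 0, 0], -1], [[0, 0, -1], [0, 0, 0], -1]]}}

```text
time_s: 13.9
tool_pos: [0.4038, 0.337, 0.057]
orientation: [3.124, 0.313, -0.003]
contact_force: [-0.3, 0.5, -1.1]
opening: 0.0852
```

Emit:
{"fn": "step_arm", "kwargs": {"motion": [[[0, 0, -2.5], [0, 0, 0], -1], [[0, 0, -4], [0, 0, 0], -1], [[0, 0, -4], [0, 0, 0], -1], [[0, 0, -3], [0, 0, 0], -1], [[0, 0, 0], [0, 0, 0], -1]]}}

```text
time_s: 14.4
tool_pos: [0.4061, 0.3391, 0.1998]
orientation: [-3.12, -0.313, -0.011]
contact_force: [0.6, 0.2, -0.7]
opening: 0.0856
```

```bash
python3 -c "
from h import *
plan([.5993,-.002,.05],.22)
save('w8',capture('wrist'))"
```

```text
t 14.4 pos [0.4061 0.3391 0.1998] yaw 0.2001 tilt 0.0095 open 0.0856 F [ 0.6  0.2 -0.7]
  shift(cm) before turn [12.04 37.35 14.87] after turn [11.41 37.5  14.98] turn [-0.0054 -0.0078 -0.0199]
```

View pics/w8.png

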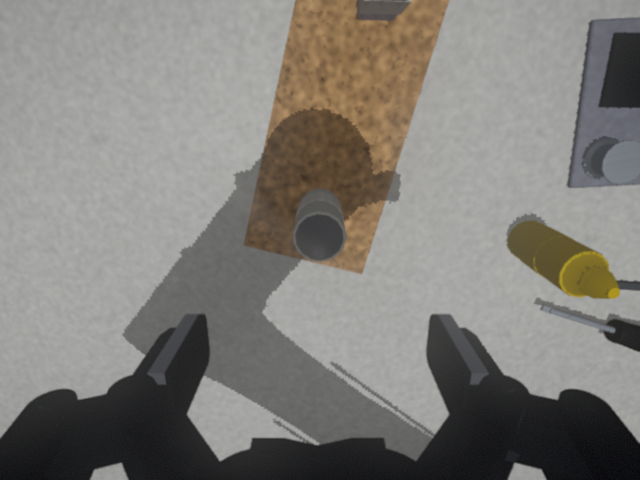

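Emit:
{"fn": "step_arm", "kwargs": {"motion": [[[0.6, 2, 0], [0, 0, -0.02], -1], [[1.1, 3.5, 0], [0, 0, 0], -1], [[1.3, 4.3, 0], [0, 0, 0], -1], [[1.3, 4.3, 0], [0, 0, 0], -1], [[1.3, 4.3, 0], [0, 0, 0], -1]]}}

```text
time_s: 14.95
tool_pos: [0.499, 0.1687, 0.1926]
orientation: [3.122, 0.346, -0.002]
contact_force: [0.8, 0.5, -0.3]
opening: 0.0855
```

Emit:
{"fn": "step_arm", "kwargs": {"motion": [[[1.3, 4.3, 0], [0, 0, 0], -1], [[1.3, 4.3, 0], [0, 0, 0], -1], [[1.3, 4.3, 0], [0, 0, 0], -1], [[1.1, 3.5, 0], [0, 0, 0], -1], [[0.7, 2.5, 1], [0, 0, 0], -1]]}}

```text
time_s: 15.45
tool_pos: [0.5967, -0.0041, 0.1835]
orientation: [3.122, 0.342, 0.001]
contact_force: [1.1, 0.0, -0.6]
opening: 0.0853
```

Emit:
{"fn": "step_arm", "kwargs": {"motion": [[[0, 0, 1], [0, 0, 0], -1], [[0, 0, 0], [0, 0, 0], -1], [[0, 0, 0], [0, 0, 0], -1]]}}

```text
time_s: 15.75
tool_pos: [0.5953, -0.0012, 0.1729]
orientation: [3.122, 0.346, -0.002]
contact_force: [1.7, 0.1, 1.1]
opening: 0.0853
```

```bash
python3 -c "
from h import *
plan([.5993,-.002,.05],.22)
save('w9',capture('wrist'))"
```

```text
t 15.75 pos [ 0.5953 -0.0012  0.1729] yaw 0.2209 tilt 0.0012 open 0.0853 F [1.7 0.1 1.1]
  shift(cm) before turn [ 0.39  0.16 12.29] after turn [ 0.37  0.17 12.29] turn [0.0002 0.0012 0.0009]
```

View pics/w9.png

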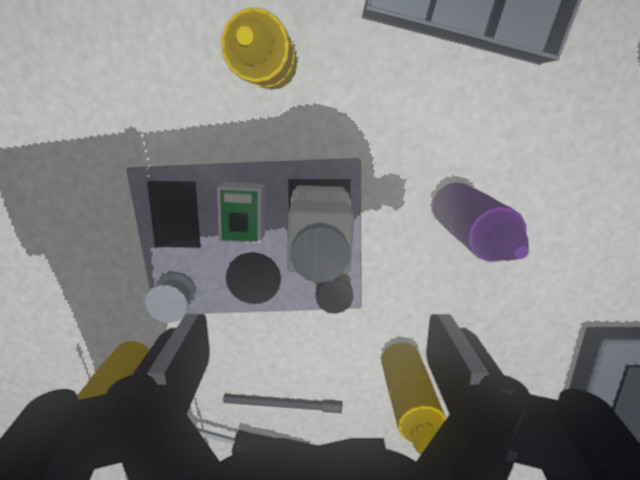

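```bash
python3 -c "
from h import *
print(atz('top',[(383,187),(382,206)],.11)[0],atz('top',[(381,208)],.0))"
```

```text
[ 0.62518188 -0.107973    0.11      ] [[ 0.61314455 -0.11464443  0.        ]]
```

Emit:
{"fn": "step_arm", "kwargs": {"motion": [[[0.2, 0.1, 2], [0, 0, 0], -1], [[0.2, 0.1, 3], [0, 0, 0], -1], [[0, 0, 3.5], [0, 0, 0], -1], [[0, 0, 2.5], [0, 0, 0], -1], [[0, 0, 1], [0, 0, 0], -1]]}}

```text
time_s: 16.3
tool_pos: [0.5987, -0.0019, 0.051]
orientation: [3.122, 0.347, -0.005]
contact_force: [-0.5, -0.1, -0.1]
opening: 0.0856
```

Emit:
{"fn": "step_arm", "kwargs": {"motion": [[[0, 0, 0], [0, 0, 0], -1], [[0, 0, 0], [0, 0, 0], -1], [[0, 0, 0], [0, 0, 0], -1]]}}

```text
time_s: 16.6
tool_pos: [0.6013, -0.0024, 0.0557]
orientation: [3.122, 0.346, 0.005]
contact_force: [-0.1, 0.4, -0.3]
opening: 0.0851
```

```bash
python3 -c "
from h import *
plan([.5993,-.002,.05],.22)
save('w10',capture('wrist'))"
```

```text
t 16.6 pos [ 0.6013 -0.0024  0.0557] yaw 0.2207 tilt 0.0034 open 0.0851 F [-0.1  0.4 -0.3]
  shift(cm) before turn [-0.19 -0.08  0.57] after turn [-0.18 -0.08  0.57] turn [ 0.0004 -0.0034  0.0007]
```

View pics/w10.png

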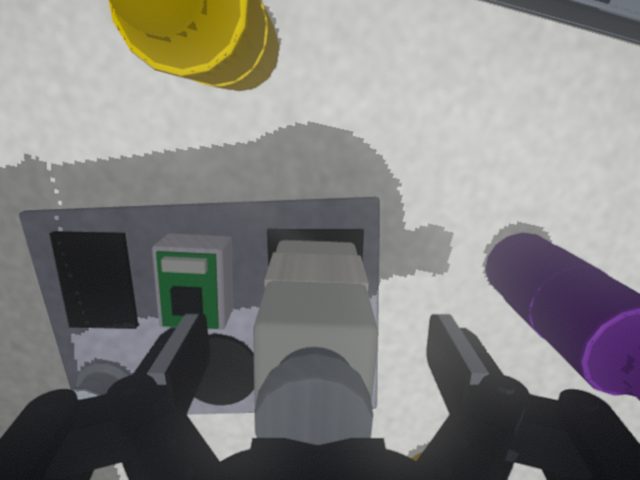

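Emit:
{"fn": "step_arm", "kwargs": {"motion": [[[-0.15, 0, 0.4], [0, 0, 0], -1], [[0, 0, 0], [0, 0, 0], -1], [[0, 0, 0], [0, 0, 0], -1], [[0, 0, 0], [0, 0, 0], 1], [[0, 0, 0], [0, 0, 0], 1]]}}

```text
time_s: 17.15
tool_pos: [0.5987, -0.0031, 0.0494]
orientation: [3.122, 0.345, 0.0]
contact_force: [0.1, 0.3, 0.8]
opening: 0.0592
```

Emit:
{"fn": "step_arm", "kwargs": {"motion": [[[0, 0, 0], [0, 0, 0], 1], [[0, 0, 0], [0, 0, 0], 1], [[0, 0, 0], [0, 0, 0], 1], [[0, 0, 0], [0, 0, 0], 1]]}}

```text
time_s: 17.55
tool_pos: [0.5987, -0.003, 0.0495]
orientation: [3.123, 0.345, 0.0]
contact_force: [-0.8, 0.6, 1.5]
opening: 0.0399
```

```bash
python3 -c "
from h import *
plan([.5993,-.002,.05],.22)
save('w11',capture('wrist'))"
```

```text
t 17.55 pos [ 0.5987 -0.003   0.0495] yaw 0.2203 tilt 0.0001 open 0.0399 F [-0.8  0.6  1.5]
  shift(cm) before turn [ 0.09 -0.09 -0.05] after turn [ 0.09 -0.09 -0.05] turn [ 0.0001 -0.      0.0003]
```

View pics/w11.png

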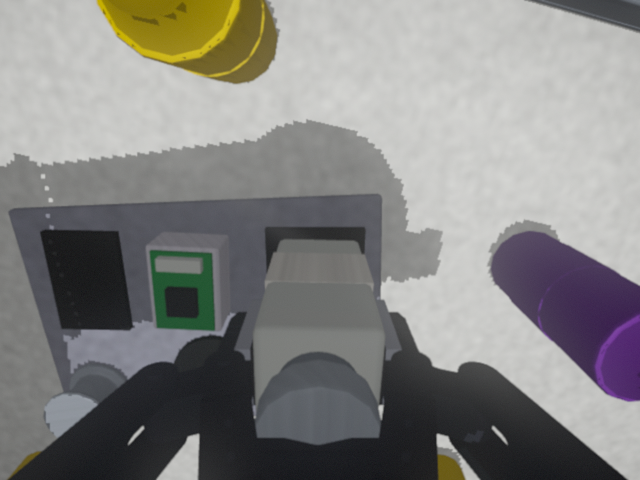

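Emit:
{"fn": "step_arm", "kwargs": {"motion": [[[0, 0, -1], [0, 0, 0], 1], [[0, 0, -2.5], [0, 0, 0], 1], [[0, 0, -3.5], [0, 0, 0], 1], [[0, 0, -3.5], [0, 0, 0], 1], [[0, 0, -3.5], [0, 0, 0], 1]]}}

```text
time_s: 18.1
tool_pos: [0.5983, -0.0033, 0.1909]
orientation: [3.122, 0.345, -0.001]
contact_force: [0.6, -1.0, -2.5]
opening: 0.0402
```

Emit:
{"fn": "step_arm", "kwargs": {"motion": [[[0, 0, -1], [0, 0, 0], 1], [[0, 0, 0], [0, 0, 0], 1], [[0, 0, 0], [0, 0, 0], 1]]}}

```text
time_s: 18.4
tool_pos: [0.598, -0.0029, 0.1976]
orientation: [-3.122, -0.345, 0.004]
contact_force: [-0.1, -1.1, -3.3]
opening: 0.0401
```

```bash
python3 -c "
from h import *
plan([.495,.334,.0425],.22)"
```

```text
t 18.4 pos [ 0.598  -0.0029  0.1976] yaw 0.2201 tilt 0.0024 open 0.0401 F [-0.1 -1.1 -3.3]
  shift(cm) before turn [ -2.66 -35.12  15.54] after turn [ -2.7  -35.13  15.51] turn [-0.0007  0.0023  0.0001]
```

Emit:
{"fn": "step_arm", "kwargs": {"motion": [[[-0.1, -1.5, 0], [0, 0, 0], 1], [[-0.2, -3, 0], [0, 0, 0], 1], [[-0.3, -4, 0], [0, 0, 0], 1], [[-0.3, -4, 0], [0, 0, 0], 1], [[-0.3, -4, 0], [0, 0, 0], 1]]}}

```text
time_s: 18.9
tool_pos: [0.5494, 0.1569, 0.1974]
orientation: [3.122, 0.345, -0.004]
contact_force: [1.4, -0.6, -0.8]
opening: 0.0399
```

Emit:
{"fn": "step_arm", "kwargs": {"motion": [[[-0.3, -4, 0], [0, 0, 0], 1], [[-0.3, -4, 0], [0, 0, 0], 1], [[-0.3, -4, 0], [0, 0, 0], 1], [[-0.3, -3.5, 0], [0, 0, 0], 1], [[-0.2, -2, 0], [0, 0, 0], 1]]}}

```text
time_s: 19.4
tool_pos: [0.4969, 0.3255, 0.197]
orientation: [3.121, 0.349, -0.004]
contact_force: [0.9, -0.3, -2.1]
opening: 0.04
```

Emit:
{"fn": "step_arm", "kwargs": {"motion": [[[-0.1, -1.1, 1.5], [0, 0, 0], 1], [[0, 0, 3], [0, 0, 0], 1], [[0, 0, 3.5], [0, 0, 0], 1], [[0, 0, 3], [0, 0, 0], 1], [[0, 0, 1.5], [0, 0, 0], 1]]}}

```text
time_s: 19.9
tool_pos: [0.4935, 0.3315, 0.0686]
orientation: [3.118, 0.343, -0.01]
contact_force: [-0.2, -0.1, -1.5]
opening: 0.0398
```

Emit:
{"fn": "step_arm", "kwargs": {"motion": [[[0, 0, 0], [0, 0, 0], 1], [[0, 0, 0], [0, 0, 0], 1], [[0, 0, 0], [0, 0, 0], 1]]}}

```text
time_s: 20.2
tool_pos: [0.4965, 0.3342, 0.0764]
orientation: [-3.121, -0.345, -0.004]
contact_force: [-0.2, -0.2, -1.0]
opening: 0.0399
```

```bash
python3 -c "
from h import *
plan([.495,.334,.0425],.22)"
```

```text
t 20.2 pos [0.4965 0.3342 0.0764] yaw 0.2202 tilt 0.0031 open 0.0399 F [-0.2 -0.2 -1. ]
  shift(cm) before turn [-0.16 -0.01  3.39] after turn [-0.15 -0.02  3.39] turn [-0.0013 -0.0028  0.0002]
```

Emit:
{"fn": "step_arm", "kwargs": {"motion": [[[-0.1, 0, 1], [0, 0, 0], 1], [[0, 0, 1], [0, 0, 0], 1], [[0, 0, 0.5], [0, 0, 0], 1], [[0, 0, 0.2], [0, 0, 0], 1], [[0, 0, 0], [0, 0, 0], 1]]}}

```text
time_s: 20.7
tool_pos: [0.4946, 0.3331, 0.0468]
orientation: [3.122, 0.345, -0.001]
contact_force: [-0.4, 0.2, -1.3]
opening: 0.0397
```

Emit:
{"fn": "step_arm", "kwargs": {"motion": [[[0, 0, 0], [0, 0, 0], 1], [[0, 0, 0], [0, 0, 0], 1]]}}

```text
time_s: 20.9
tool_pos: [0.4949, 0.3335, 0.0477]
orientation: [-3.122, -0.345, -0.001]
contact_force: [-0.1, 0.1, -1.1]
opening: 0.0398
```

Emit:
{"fn": "step_arm", "kwargs": {"motion": [[[0, 0, 0.3], [0, 0, 0], 1], [[0, 0, 0.2], [0, 0, 0], 1], [[0, 0, 0], [0, 0, 0], 1], [[0, 0, 0], [0, 0, 0], 1]]}}

```text
time_s: 21.3
tool_pos: [0.4948, 0.3334, 0.0425]
orientation: [-3.122, -0.345, -0.001]
contact_force: [-0.5, 0.4, -0.2]
opening: 0.0398
```

Emit:
{"fn": "step_arm", "kwargs": {"motion": [[[0, 0, 0.05], [0, 0, 0], 1], [[0, 0, 0], [0, 0, 0], -1], [[0, 0, 0], [0, 0, 0], -1], [[0, 0, 0], [0, 0, 0], -1], [[0, 0, 0], [0, 0, 0], -1]]}}

```text
time_s: 21.8
tool_pos: [0.4946, 0.3333, 0.0416]
orientation: [3.122, 0.345, -0.0]
contact_force: [0.1, -0.2, -0.5]
opening: 0.0856
```

Emit:
{"fn": "step_arm", "kwargs": {"motion": [[[0, 0, -1.5], [0, 0, 0], -1], [[0, 0, -3], [0, 0, 0], -1], [[0, 0, -4], [0, 0, 0], -1], [[0, 0, -4], [0, 0, 0], -1], [[0, 0, -2], [0, 0, 0], -1]]}}

```text
time_s: 22.3
tool_pos: [0.4959, 0.3338, 0.1929]
orientation: [-3.119, -0.345, -0.009]
contact_force: [0.4, 0.4, 0.3]
opening: 0.0853
```

```bash
python3 -c "
from h import *
plan([.585,.058,.1],.165)
save('w12',capture('wrist'));save('s12',capture('scene'));t=capture('top');save('t12',t)
crop('t12c',t,235,180,365,290,6)"
```

```text
t 22.3 pos [0.4959 0.3338 0.1929] yaw 0.2202 tilt 0.0069 open 0.0853 F [0.4 0.4 0.3]
  shift(cm) before turn [ 2.62 28.89  9.23] after turn [ 4.26 28.67  9.29] turn [-0.003  -0.0062  0.0552]
```

View pics/t12c.png

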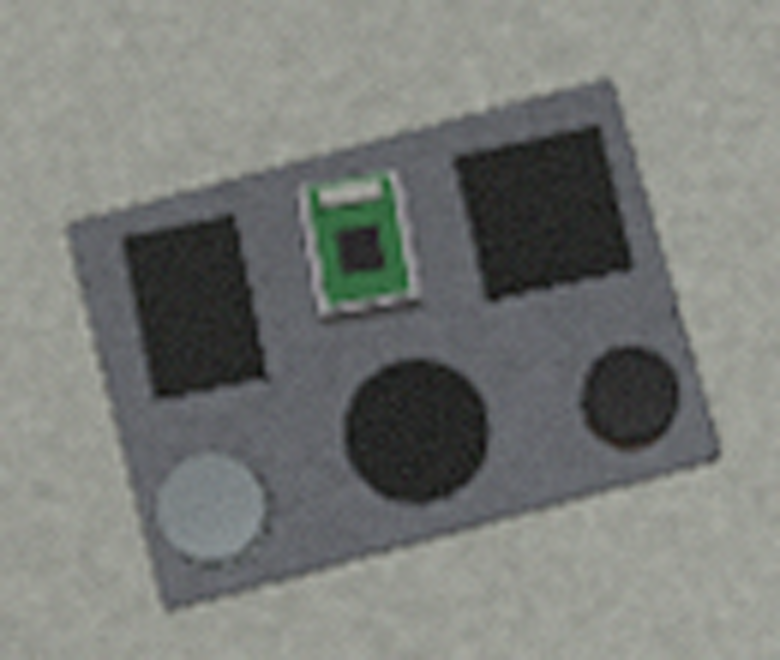

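View pics/w12.png

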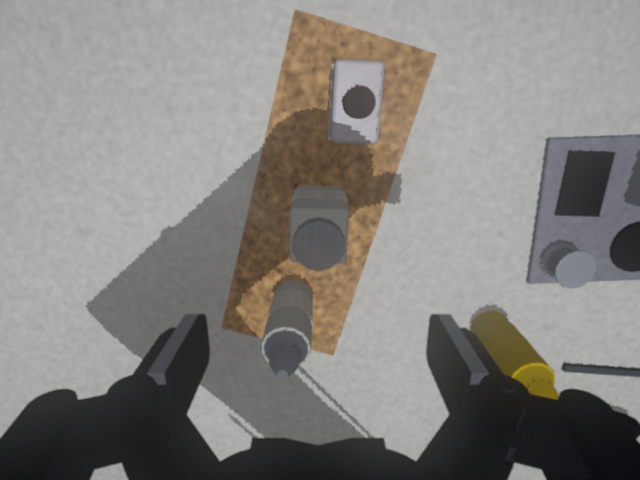

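View pics/s12.png

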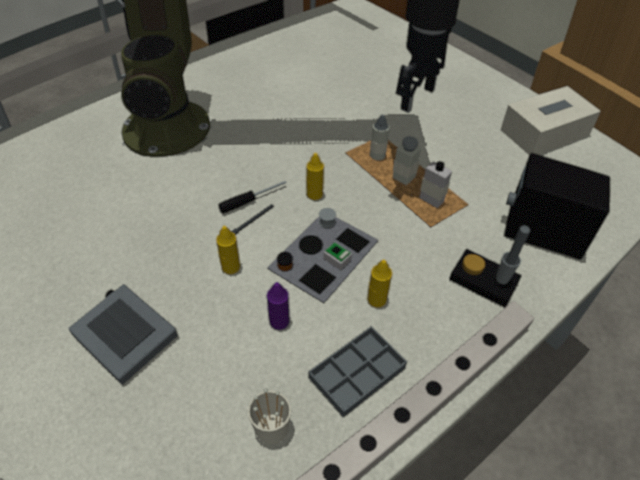

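All three stand on the mat and the pads are fully visible. Now measuring the pad centres and the carrier.

```bash
python3 - <<'E' | sed -n '/-----/,$p'
from m import *
print('-----')
for n,p,z in [("can",[(124,236),(233,215),(266,380),(156,397)],.01),("sq",[(456,156),(600,126),(632,268),(488,300)],.01),("round",[(345,431),(417,358),(489,431),(417,503)],.01),("board",[(308,182),(394,172),(414,296),(328,306)],.034)]:
    q=atz("top",T(p),z);print(n,q.mean(0),"yaw",np.arctan2(*(q[0]+q[1]-q[2]-q[3])[1::-1]),np.linalg.norm(q[0]-q[1]),np.linalg.norm(q[0]-q[3]))
E
```

```text
-----
can [0.567  0.1136 0.01  ] yaw 0.20058661982043186 0.0367729701815916 0.05553833856058765
sq [ 0.5977 -0.0021  0.01  ] yaw 0.20318134927940346 0.0490822792827071 0.05017800246800269
round [0.5247 0.0403 0.01  ] yaw 0.7672905960049821 0.03380781432877746 0.033669417348842684
board [0.5839 0.0573 0.034 ] yaw 0.15487054600271288 0.028150867010517562 0.04178426182066628
```

Emit:
{"fn": "step_arm", "kwargs": {"motion": [[[0.3, 2, 0], [0, 0, 0.055], -1], [[0.6, 4, 0], [0, 0, 0], -1], [[0.7, 4.5, 0], [0, 0, 0], -1], [[0.7, 4.5, 0], [0, 0, 0], -1], [[0.6, 4.5, 0.5], [0, 0, 0], -1]]}}

```text
time_s: 22.95
tool_pos: [0.5565, 0.1444, 0.1818]
orientation: [3.131, 0.26, -0.0]
contact_force: [1.0, 0.6, 0.5]
opening: 0.0854
```

Emit:
{"fn": "step_arm", "kwargs": {"motion": [[[0.6, 4, 1], [0, 0, 0], -1], [[0.5, 3.2, 2], [0, 0, 0], -1], [[0.2, 2, 2], [0, 0, 0], -1], [[0, 0, 1], [0, 0, 0], -1], [[0, 0, 0], [0, 0, 0], -1]]}}

```text
time_s: 23.45
tool_pos: [0.5831, 0.057, 0.1193]
orientation: [3.13, 0.257, -0.007]
contact_force: [0.4, 0.7, -0.0]
opening: 0.085
```

Emit:
{"fn": "step_arm", "kwargs": {"motion": [[[0, 0, 0], [0, 0, 0], -1], [[0, 0, 0], [0, 0, 0], -1]]}}

```text
time_s: 23.65
tool_pos: [0.5847, 0.0585, 0.1231]
orientation: [-3.131, -0.261, -0.003]
contact_force: [-0.0, 0.3, 0.4]
opening: 0.0856
```

```bash
python3 -c "
from h import *
import pickle
s=state();pickle.dump(s,open('w13.pkl','wb'))
plan([.5845,.058,.005],.165,s)
w=capture('wrist');save('w13',w);crop('w13c',w,200,80,440,260,3)"
```

```text
t 23.65 pos [0.5847 0.0585 0.1231] yaw 0.1666 tilt 0.0017 open 0.0856 F [-0.   0.3  0.4]
  shift(cm) before turn [-0.05  0.05 11.81] after turn [-0.03  0.05 11.81] turn [ 0.     -0.0017  0.0016]
```

View pics/w13c.png

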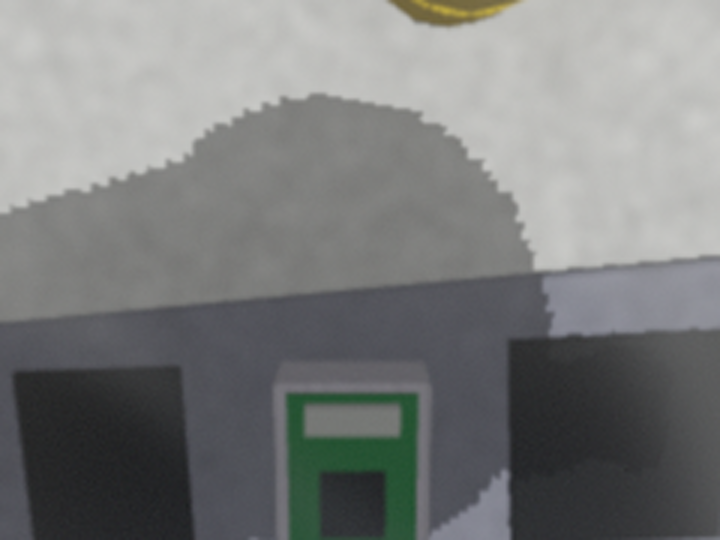

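```bash
python3 -c "
from h import *
w=cv2.imread('pics/w13.png')[:,:,::-1];crop('w13d',w,250,180,390,290,5)"
```

```text
(no output)
```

View pics/w13d.png

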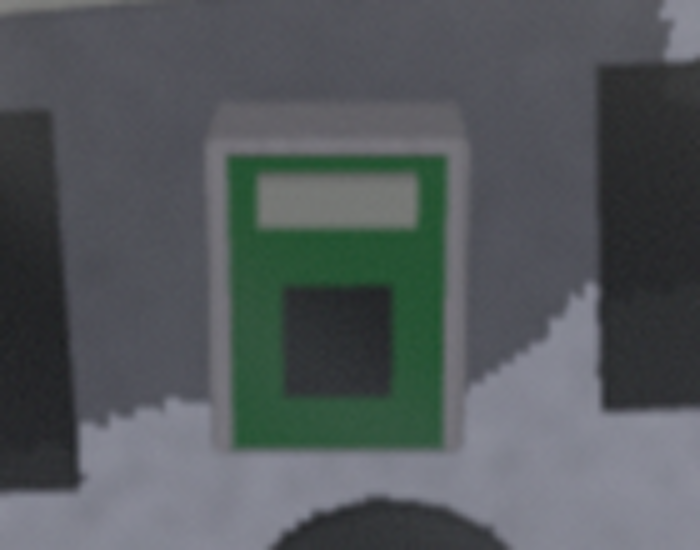

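```bash
python3 - <<'E' | sed -n '/-----/,$p'
from m import *
import pickle
print('-----')
s=pickle.load(open('w13.pkl','rb'))
W=lambda p:un(p,5,(250,180))
for p,z in ([(207,140),(468,138),(462,452),(213,455)],.028),([(228,155),(446,154),(444,446),(235,448)],.031):
    q=atz("wrist",W(p),z,s);print(q.mean(0),"yaw",np.arctan2(*(q[0]+q[1]-q[2]-q[3])[1::-1]),np.arctan2(*(q[0]-q[1]+q[3]-q[2])[:2]*[-1,1]),np.linalg.norm(q[0]-q[1]),np.linalg.norm(q[0]-q[3]))
for w,t in(((286,287),(340,228)),((392,287),(382,226)),((285,397),(345,274)),((392,397),(386,268))):
    print(tri([("wrist",W(w),s),("top",T(t),None)])[0])
plan([.585,.058,.005],.165)
E
```

```text
-----
[0.5858 0.0582 0.028 ] yaw 0.16647726343029495 0.17767155939423923 0.03323920978938619 0.04355840099015078
[0.5863 0.0582 0.031 ] yaw 0.17470284856384008 0.17474918140526857 0.027484376706924208 0.0400561575320996
[0.5879 0.0647 0.032 ]
[0.5892 0.0511 0.0287]
[0.5727 0.0628 0.0316]
[0.5748 0.0492 0.031 ]
t 23.7 pos [0.5847 0.0585 0.1231] yaw 0.1666 tilt 0.0018 open 0.0855 F [-0.7 -0.5  1.3]
  shift(cm) before turn [-0.    0.06 11.81] after turn [ 0.02  0.06 11.81] turn [-0.0001 -0.0018  0.0016]
```

Emit:
{"fn": "step_arm", "kwargs": {"motion": [[[0, 0, 2], [0, 0, 0], -1], [[0, 0, 3], [0, 0, 0], -1], [[0, 0, 3], [0, 0, 0], -1], [[0, 0, 1.5], [0, 0, 0], -1], [[0, 0, 0.5], [0, 0, 0], -1]]}}

```text
time_s: 24.2
tool_pos: [0.5836, 0.0577, 0.0206]
orientation: [3.13, 0.26, -0.003]
contact_force: [-0.4, -0.1, 0.7]
opening: 0.0854
```

Emit:
{"fn": "step_arm", "kwargs": {"motion": [[[0, 0, 0.2], [0, 0, 0], -1], [[0, 0, 0], [0, 0, 0], -1], [[0, 0, 0], [0, 0, 0], -1], [[0, 0, 0], [0, 0, 0], -1]]}}

```text
time_s: 24.6
tool_pos: [0.585, 0.0577, 0.021]
orientation: [-3.131, -0.259, -0.003]
contact_force: [-0.2, -0.1, 0.9]
opening: 0.0855
```

```bash
python3 -c "
from h import *
plan([.585,.058,.005],.168)"
```

```text
t 24.6 pos [0.585  0.0577 0.021 ] yaw 0.1653 tilt 0.0018 open 0.0855 F [-0.2 -0.1  0.9]
  shift(cm) before turn [ 0.01 -0.03  1.6 ] after turn [ 0.01 -0.03  1.6 ] turn [-0.0002 -0.0018 -0.0027]
```

Emit:
{"fn": "step_arm", "kwargs": {"motion": [[[0, 0, 0.8], [0, 0, -0.003], -1], [[0, 0, 0.5], [0, 0, 0], -1], [[0, 0, 0.2], [0, 0, 0], -1], [[0, 0, 0], [0, 0, 0], -1], [[0, 0, 0], [0, 0, 0], 1]]}}

```text
time_s: 25.1
tool_pos: [0.5844, 0.0574, 0.0048]
orientation: [3.13, 0.264, -0.0]
contact_force: [-0.4, -0.1, 0.1]
opening: 0.0735
```

Emit:
{"fn": "step_arm", "kwargs": {"motion": [[[0, 0, 0], [0, 0, 0], 1], [[0, 0, 0], [0, 0, 0], 1], [[0, 0, 0], [0, 0, 0], 1], [[0, 0, 0], [0, 0, 0], 1], [[0, 0, 0], [0, 0, 0], 1]]}}

```text
time_s: 25.6
tool_pos: [0.5848, 0.0576, 0.0055]
orientation: [-3.13, -0.264, -0.002]
contact_force: [0.4, 0.6, 3.7]
opening: 0.0336
```

```bash
python3 -c "
from h import *
plan([.585,.058,.005],.168)
save('w14',capture('wrist'))"
```

```text
t 25.6 pos [0.5848 0.0576 0.0055] yaw 0.1684 tilt 0.0012 open 0.0336 F [0.4 0.6 3.7]
  shift(cm) before turn [ 0.03 -0.03  0.05] after turn [ 0.03 -0.03  0.05] turn [ 0.0001 -0.0012  0.0004]
```

View pics/w14.png

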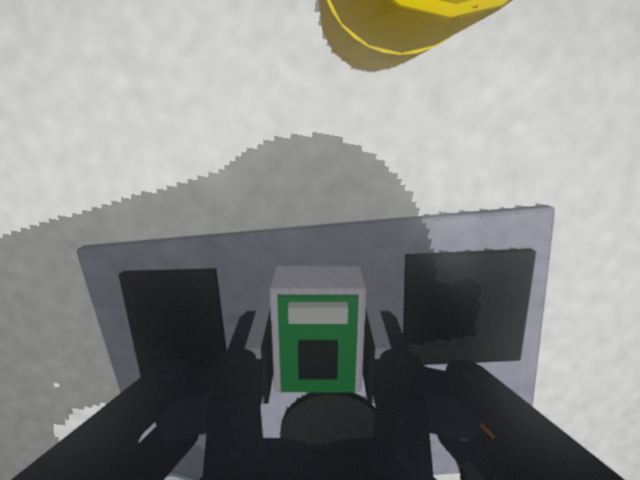

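Emit:
{"fn": "step_arm", "kwargs": {"motion": [[[0, 0, -1], [0, 0, 0], 1], [[0, 0, -2.5], [0, 0, 0], 1], [[0, 0, -3.5], [0, 0, 0], 1], [[0, 0, -3.5], [0, 0, 0], 1], [[0, 0, -3.5], [0, 0, 0], 1]]}}

```text
time_s: 26.15
tool_pos: [0.5837, 0.0574, 0.146]
orientation: [3.13, 0.264, -0.002]
contact_force: [0.8, -0.1, -1.0]
opening: 0.0334
```

Emit:
{"fn": "step_arm", "kwargs": {"motion": [[[0, 0, -2], [0, 0, 0], 1], [[0, 0, -1], [0, 0, 0], 1], [[0, 0, 0], [0, 0, 0], 1]]}}

```text
time_s: 26.45
tool_pos: [0.5846, 0.0576, 0.1758]
orientation: [-3.13, -0.264, -0.002]
contact_force: [-0.0, -0.3, -1.1]
opening: 0.0332
```

```bash
python3 -c "
from h import *
plan([.483,-.3477,.034],.212)"
```

```text
t 26.45 pos [0.5846 0.0576 0.1758] yaw 0.1682 tilt 0.0015 open 0.0332 F [-0.  -0.3 -1.1]
  shift(cm) before turn [-16.82  38.27  14.14] after turn [-18.46  37.49  14.18] turn [-0.0004 -0.0014 -0.0438]
```

Emit:
{"fn": "step_arm", "kwargs": {"motion": [[[-0.7, 1.5, 0], [0, 0, -0.044], 1], [[-1.5, 3, 0], [0, 0, 0], 1], [[-1.7, 3.5, 0], [0, 0, 0], 1], [[-1.7, 3.5, 0], [0, 0, 0], 1], [[-1.7, 3.5, 0], [0, 0, 0], 1]]}}

```text
time_s: 26.95
tool_pos: [0.5424, -0.1054, 0.1725]
orientation: [-3.123, -0.333, 0.005]
contact_force: [0.3, 0.1, -1.4]
opening: 0.0333
```

Emit:
{"fn": "step_arm", "kwargs": {"motion": [[[-1.7, 3.5, 0], [0, 0, 0], 1], [[-1.7, 3.5, 0], [0, 0, 0], 1], [[-1.7, 3.5, 0], [0, 0, 0], 1], [[-1.7, 3.5, 0], [0, 0, 0], 1], [[-1.7, 3.5, 0], [0, 0, 0], 1]]}}

```text
time_s: 27.45
tool_pos: [0.4962, -0.2943, 0.1724]
orientation: [-3.122, -0.333, 0.005]
contact_force: [1.3, 0.8, -1.9]
opening: 0.0333
```

Emit:
{"fn": "step_arm", "kwargs": {"motion": [[[-1.5, 3, 0], [0, 0, 0], 1], [[-1, 1.5, 0], [0, 0, 0], 1], [[0, 0, 0], [0, 0, 0], 1], [[0, 0, 0], [0, 0, 0], 1], [[0, 0, 0], [0, 0, 0], 1]]}}

```text
time_s: 27.95
tool_pos: [0.4827, -0.3417, 0.1738]
orientation: [-3.123, -0.334, 0.002]
contact_force: [-0.1, -0.1, -0.3]
opening: 0.0332
```

```bash
python3 -c "
from h import *
import pickle
s=state();pickle.dump(s,open('w15.pkl','wb'))
plan([.483,-.3477,.034],.212,s)
save('w15',capture('wrist'))"
```

```text
t 27.95 pos [ 0.4827 -0.3417  0.1738] yaw 0.2129 tilt 0.0015 open 0.0332 F [-0.1 -0.1 -0.3]
  shift(cm) before turn [-0.08  0.61 13.98] after turn [-0.09  0.59 13.98] turn [-0.001   0.0011  0.0009]
```

View pics/w15.png

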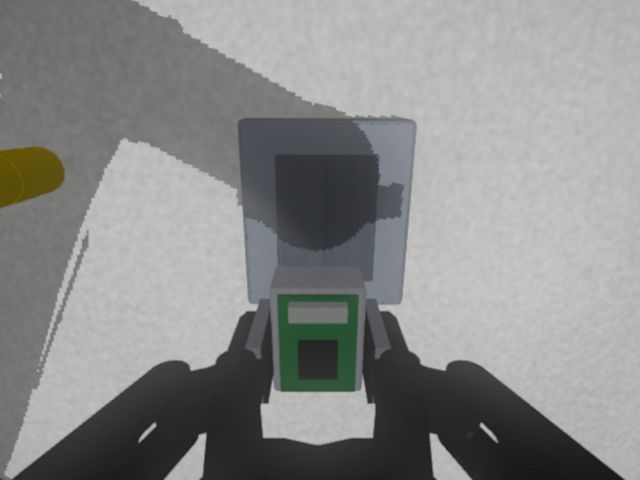

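Run:
```python
from h import *
import pickle
np.set_printoptions(precision=4,suppress=True)
s=pickle.load(open('w15.pkl','rb'))
q=atz("wrist",[(238.5,120),(416,121),(402,303),(249,303)],.03,s);print(q.mean(0),"yaw",np.arctan2(*(q[0]+q[1]-q[2]-q[3])[1::-1]),np.arctan2(*(q[0]-q[1]+q[3]-q[2])[:2]*[-1,1]),np.linalg.norm(q[0]-q[1]),np.linalg.norm(q[0]-q[3]))
q=atz("wrist",[(275,155),(378,154)],.034,s);m=q.mean(0);print(m,m-.05*np.array([np.cos(.215),np.sin(.215),0]),np.linalg.norm(q[0]-q[1]),np.arctan2(*(q[0]-q[1])[:2]*[-1,1]))
```

```text
[ 0.4853 -0.3487  0.03  ] yaw 0.2111284935802767 0.21117795582595406 0.12693162217618223 0.14647795569685504
[ 0.5336 -0.3379  0.034 ] [ 0.4848 -0.3485  0.034 ] 0.07455486520914424 0.22322557199892112
```

Emit:
{"fn": "step_arm", "kwargs": {"motion": [[[0, 0.3, 2], [0, 0, 0], 1], [[0, 0.3, 3], [0, 0, 0], 1], [[0, 0, 3], [0, 0, 0], 1], [[0, 0, 2.5], [0, 0, 0], 1], [[0, 0, 1.5], [0, 0, 0], 1]]}}

```text
time_s: 28.5
tool_pos: [0.4833, -0.3471, 0.0523]
orientation: [-3.122, -0.334, 0.004]
contact_force: [0.2, 1.1, -0.7]
opening: 0.0332
```

Emit:
{"fn": "step_arm", "kwargs": {"motion": [[[0, 0, 0.5], [0, 0, 0], 1], [[0, 0, 0], [0, 0, 0], 1], [[0, 0, 0], [0, 0, 0], 1], [[0, 0, 0], [0, 0, 0], 1]]}}

```text
time_s: 28.9
tool_pos: [0.4848, -0.3488, 0.0515]
orientation: [3.122, 0.333, 0.003]
contact_force: [0.5, 0.4, -0.7]
opening: 0.0333
```

```bash
python3 -c "
from h import *
plan([.484,-.348,.0335],.212)
save('w16',capture('wrist'))"
```

```text
t 28.9 pos [ 0.4848 -0.3488  0.0515] yaw 0.2124 tilt 0.0026 open 0.0333 F [ 0.5  0.4 -0.7]
  shift(cm) before turn [-0.06 -0.1   1.8 ] after turn [-0.06 -0.09  1.8 ] turn [ 0.0017 -0.002   0.0004]
```

View pics/w16.png

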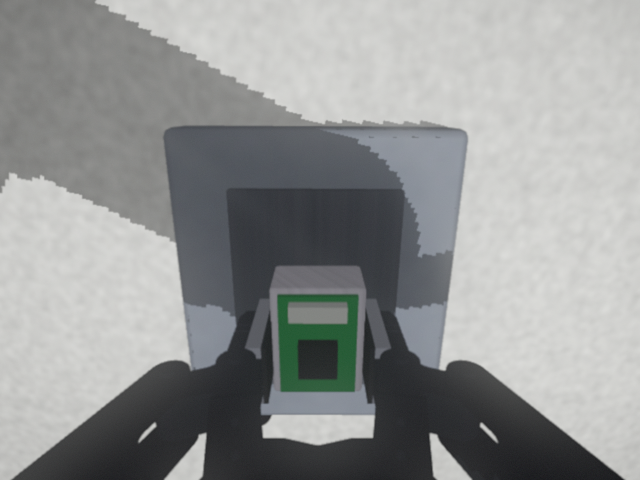

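Well aligned over the plate. Lowering the rest.

Emit:
{"fn": "step_arm", "kwargs": {"motion": [[[-0.05, -0.05, 0.8], [0, 0, 0], 1], [[0, 0, 0.5], [0, 0, 0], 1], [[0, 0, 0.3], [0, 0, 0], 1], [[0, 0, 0.1], [0, 0, 0], 1], [[0, 0, 0], [0, 0, 0], 1]]}}

```text
time_s: 29.45
tool_pos: [0.4832, -0.3481, 0.0335]
orientation: [3.123, 0.333, -0.001]
contact_force: [-2.6, 2.9, 4.5]
opening: 0.0334
```

Emit:
{"fn": "step_arm", "kwargs": {"motion": [[[0, 0, 0], [0, 0, 0], 1], [[0, 0, 0], [0, 0, 0], 1]]}}

```text
time_s: 29.65
tool_pos: [0.4832, -0.3481, 0.0335]
orientation: [3.124, 0.333, -0.0]
contact_force: [-2.5, 3.4, 5.4]
opening: 0.0335
```

Emit:
{"fn": "step_arm", "kwargs": {"motion": [[[0, 0, 0], [0, 0, 0], -1], [[0, 0, 0], [0, 0, 0], -1], [[0, 0, 0], [0, 0, 0], -1], [[0, 0, 0], [0, 0, 0], -1], [[0, 0, -1], [0, 0, 0], -1]]}}

```text
time_s: 30.15
tool_pos: [0.4824, -0.3476, 0.0415]
orientation: [-3.122, -0.332, 0.004]
contact_force: [-0.5, 0.0, -0.5]
opening: 0.0854
```

Emit:
{"fn": "step_arm", "kwargs": {"motion": [[[0, 0, -2], [0, 0, 0], -1], [[0, 0, -4], [0, 0, 0], -1], [[0, 0, -4], [0, 0, 0], -1], [[0, 0, -3], [0, 0, 0], -1], [[0, 0, 0], [0, 0, 0], -1]]}}

```text
time_s: 30.65
tool_pos: [0.4851, -0.3495, 0.18]
orientation: [3.118, 0.332, 0.013]
contact_force: [-0.0, 0.5, 0.2]
opening: 0.0853
```

```bash
python3 -c "
from h import *
import pickle
s=state();pickle.dump(s,open('w17.pkl','wb'))
plan([.4047,.3378,.0495],.2,s)
w=capture('wrist');save('w17',w);crop('w17c',w,230,130,410,310,4);t=capture('top');crop('t17',t,450,215,560,325,5)"
```

```text
t 30.65 pos [ 0.4851 -0.3495  0.18  ] yaw 0.2123 tilt 0.0102 open 0.0853 F [-0.   0.5  0.2]
  shift(cm) before turn [  6.52 -68.97  12.62] after turn [  5.77 -68.96  13.05] turn [ 0.0069 -0.0075  0.0123]
```

View pics/w17c.png

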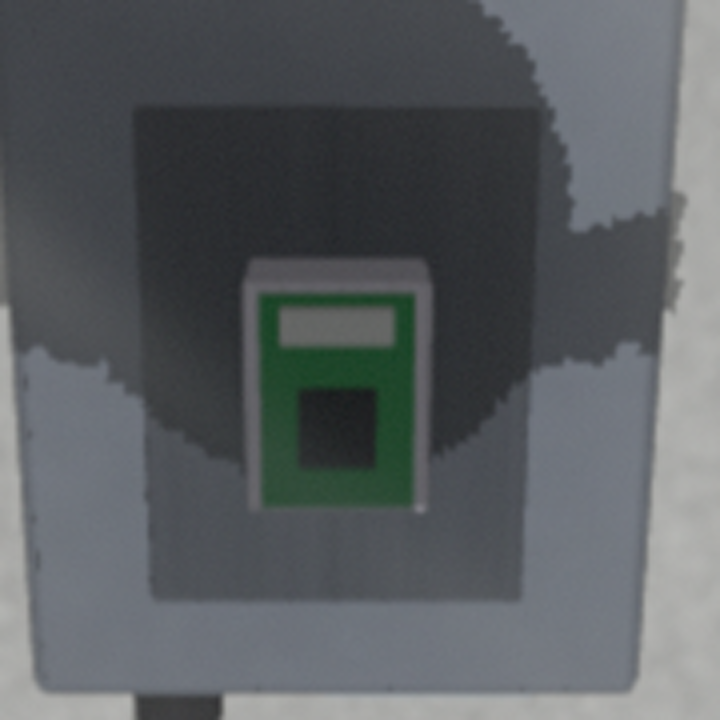

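```bash
python3 - <<'E' | sed -n '/-----/,$p'
from m import *
import pickle
print('-----')
s=pickle.load(open('w17.pkl','rb'))
W=lambda p:un(p,4,(230,130))
for p,z in ([(134,107),(541,106),(521,602),(151,602)],.034),([(243,284),(432,281),(427,512),(250,512)],.056):
    q=atz("wrist",W(p),z,s);print(q.mean(0),"yaw",np.arctan2(*(q[0]+q[1]-q[2]-q[3])[1::-1]),np.arctan2(*(q[0]-q[1]+q[3]-q[2])[:2]*[-1,1]),np.linalg.norm(q[0]-q[1]),np.linalg.norm(q[0]-q[3]))
E
```

```text
-----
[ 0.4846 -0.3484  0.034 ] yaw 0.20663055327146682 0.21203555898908916 0.07547138855908038 0.10016387066506185
[ 0.4846 -0.3487  0.056 ] yaw 0.21404807336876516 0.21886391704173358 0.03354863025506812 0.043320788614069024
```

Carrier to plate centre offset is below 1 mm and the yaw matches within 0.01. Now the way back, square bottle first.

```bash
python3 -c "
from h import *
plan([.4946,.3333,.0425],.22)"
```

```text
t 30.75 pos [ 0.4837 -0.3481  0.1741] yaw 0.2122 tilt 0.0022 open 0.0853 F [ 0.1  0.7 -1.2]
  shift(cm) before turn [ 15.39 -66.39  13.13] after turn [ 15.93 -66.26  13.16] turn [ 0.001  -0.002  -0.0078]
```

Emit:
{"fn": "step_arm", "kwargs": {"motion": [[[0.5, -2, -0.5], [0, 0, -0.008], -1], [[1, -4, -0.5], [0, 0, 0], -1], [[1.1, -4.5, 0], [0, 0, 0], -1], [[1.1, -4.5, 0], [0, 0, 0], -1], [[1.1, -4.5, 0], [0, 0, 0], -1]]}}

```text
time_s: 31.25
tool_pos: [0.4868, -0.1456, 0.1815]
orientation: [-3.122, -0.344, 0.003]
contact_force: [0.9, 0.1, 0.2]
opening: 0.0855
```

Emit:
{"fn": "step_arm", "kwargs": {"motion": [[[1.1, -4.5, 0], [0, 0, 0], -1], [[1.1, -4.5, 0], [0, 0, 0], -1], [[1.1, -4.5, 0], [0, 0, 0], -1], [[1.1, -4.5, 0], [0, 0, 0], -1], [[1.1, -4.5, 0], [0, 0, 0], -1]]}}

```text
time_s: 31.75
tool_pos: [0.4913, 0.086, 0.1817]
orientation: [3.122, 0.346, -0.003]
contact_force: [0.8, -0.2, 0.1]
opening: 0.0853
```

Emit:
{"fn": "step_arm", "kwargs": {"motion": [[[1.1, -4.5, 0], [0, 0, 0], -1], [[1.1, -4.5, 0], [0, 0, 0], -1], [[1.1, -4.5, 0], [0, 0, 0], -1], [[1, -4.5, 0], [0, 0, 0], -1], [[0.8, -4, 0], [0, 0, 0], -1]]}}

```text
time_s: 32.25
tool_pos: [0.4931, 0.312, 0.1812]
orientation: [3.121, 0.346, -0.003]
contact_force: [0.4, -0.2, 0.2]
opening: 0.0854
```

Emit:
{"fn": "step_arm", "kwargs": {"motion": [[[0.5, -2, 0], [0, 0, 0], -1], [[0, 0, 0], [0, 0, 0], -1], [[0, 0, 0], [0, 0, 0], -1], [[0, 0, 0], [0, 0, 0], -1]]}}

```text
time_s: 32.65
tool_pos: [0.4945, 0.3298, 0.1824]
orientation: [3.122, 0.344, -0.001]
contact_force: [0.4, -0.3, 0.1]
opening: 0.0852
```

```bash
python3 -c "
from h import *
plan([.4946,.3333,.0425],.22)
save('w18',capture('wrist'))"
```

```text
t 32.65 pos [0.4945 0.3298 0.1824] yaw 0.2195 tilt 0.001 open 0.0852 F [ 0.4 -0.3  0.1]
  shift(cm) before turn [ 0.1  -0.35 13.99] after turn [ 0.09 -0.34 13.99] turn [ 0.0007  0.0007 -0.0005]
```

View pics/w18.png

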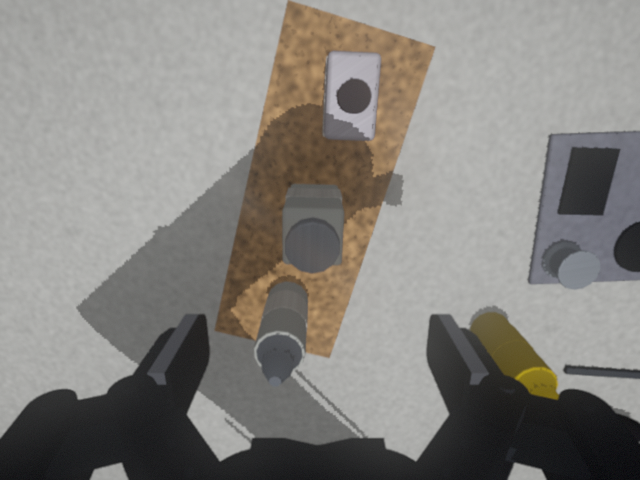

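Square bottle at (313,240) is directly below the gripper. Descending 14 cm with a small lateral correction.

Emit:
{"fn": "step_arm", "kwargs": {"motion": [[[0.05, -0.2, 2], [0, 0, 0], -1], [[0.05, -0.1, 3], [0, 0, 0], -1], [[0, 0, 3], [0, 0, 0], -1], [[0, 0, 3], [0, 0, 0], -1], [[0, 0, 2], [0, 0, 0], -1]]}}

```text
time_s: 33.2
tool_pos: [0.4942, 0.3322, 0.0505]
orientation: [3.122, 0.343, -0.003]
contact_force: [0.4, -0.2, 0.7]
opening: 0.0855
```

Emit:
{"fn": "step_arm", "kwargs": {"motion": [[[0, 0, 0.5], [0, 0, 0], -1], [[0, 0, 0], [0, 0, 0], -1], [[0, 0, 0], [0, 0, 0], -1], [[0, 0, 0], [0, 0, 0], -1]]}}

```text
time_s: 33.6
tool_pos: [0.4955, 0.3344, 0.0496]
orientation: [-3.121, -0.345, -0.003]
contact_force: [0.3, 0.1, 0.2]
opening: 0.0852
```

```bash
python3 -c "
from h import *
plan([.4946,.3333,.0425],.22)"
```

```text
t 33.6 pos [0.4955 0.3344 0.0496] yaw 0.2201 tilt 0.0027 open 0.0852 F [0.3 0.1 0.2]
  shift(cm) before turn [-0.12  0.09  0.71] after turn [-0.12  0.09  0.71] turn [-0.0014 -0.0023  0.0001]
```

Emit:
{"fn": "step_arm", "kwargs": {"motion": [[[-0.05, 0.05, 0.5], [0, 0, 0], -1], [[0, 0, 0.1], [0, 0, 0], -1], [[0, 0, 0], [0, 0, 0], -1], [[0, 0, 0], [0, 0, 0], 1], [[0, 0, 0], [0, 0, 0], 1]]}}

```text
time_s: 34.1
tool_pos: [0.4945, 0.3334, 0.0419]
orientation: [3.123, 0.345, 0.0]
contact_force: [-0.2, 0.2, 0.4]
opening: 0.0589
```

Emit:
{"fn": "step_arm", "kwargs": {"motion": [[[0, 0, 0], [0, 0, 0], 1], [[0, 0, 0], [0, 0, 0], 1], [[0, 0, 0], [0, 0, 0], 1], [[0, 0, 0], [0, 0, 0], 1]]}}

```text
time_s: 34.5
tool_pos: [0.4944, 0.3334, 0.042]
orientation: [-3.122, -0.345, -0.0]
contact_force: [-1.4, 0.7, 2.3]
opening: 0.04
```

Emit:
{"fn": "step_arm", "kwargs": {"motion": [[[0, 0, -1], [0, 0, 0], 1], [[0, 0, -2.5], [0, 0, 0], 1], [[0, 0, -3.5], [0, 0, 0], 1], [[0, 0, -3.5], [0, 0, 0], 1], [[0, 0, -3.5], [0, 0, 0], 1]]}}

```text
time_s: 35.0
tool_pos: [0.4942, 0.3329, 0.1834]
orientation: [3.122, 0.345, -0.001]
contact_force: [0.4, 0.7, -0.8]
opening: 0.0396
```

Emit:
{"fn": "step_arm", "kwargs": {"motion": [[[0, 0, -2], [0, 0, 0], 1], [[0, 0, 0], [0, 0, 0], 1], [[0, 0, 0], [0, 0, 0], 1]]}}

```text
time_s: 35.3
tool_pos: [0.4941, 0.3333, 0.2014]
orientation: [-3.122, -0.345, 0.001]
contact_force: [-0.9, -0.1, -2.5]
opening: 0.0399
```

```bash
python3 -c "
from h import *
plan([.5985,-.0025,.0505],.22)
save('w19',capture('wrist'))"
```

```text
t 35.3 pos [0.4941 0.3333 0.2014] yaw 0.2202 tilt 0.0008 open 0.0399 F [-0.9 -0.1 -2.5]
  shift(cm) before turn [ 2.86 35.05 15.08] after turn [ 2.86 35.05 15.09] turn [-0.0003  0.0007  0.0002]
```

View pics/w19.png

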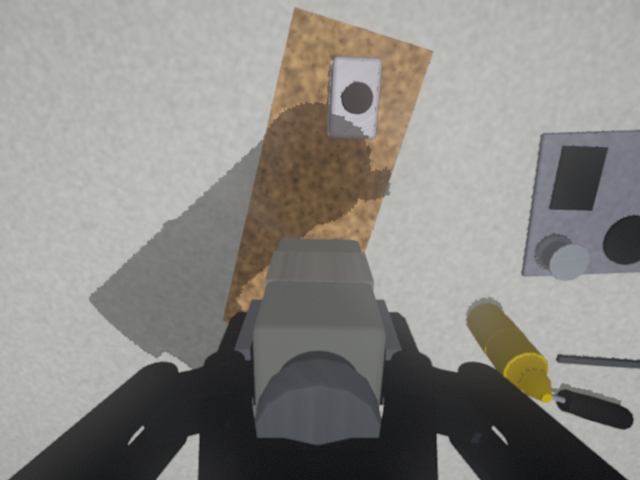

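Emit:
{"fn": "step_arm", "kwargs": {"motion": [[[0.1, 1.5, 0], [0, 0, 0], 1], [[0.3, 3, 0], [0, 0, 0], 1], [[0.3, 4, 0], [0, 0, 0], 1], [[0.3, 4, 0], [0, 0, 0], 1], [[0.3, 4, 0], [0, 0, 0], 1]]}}

```text
time_s: 35.85
tool_pos: [0.5429, 0.1728, 0.2004]
orientation: [3.121, 0.346, -0.003]
contact_force: [0.7, -0.2, -1.5]
opening: 0.0395
```

Emit:
{"fn": "step_arm", "kwargs": {"motion": [[[0.3, 4, 0], [0, 0, 0], 1], [[0.3, 4, 0], [0, 0, 0], 1], [[0.3, 4, 0], [0, 0, 0], 1], [[0.3, 3.5, 0], [0, 0, 0], 1], [[0.3, 2, 0], [0, 0, 0], 1]]}}

```text
time_s: 36.35
tool_pos: [0.5956, 0.0043, 0.2004]
orientation: [3.122, 0.341, -0.004]
contact_force: [0.0, 0.1, -1.3]
opening: 0.0393
```

Emit:
{"fn": "step_arm", "kwargs": {"motion": [[[0.1, 1, 1], [0, 0, 0], 1], [[0, 0, 3], [0, 0, 0], 1], [[0, 0, 3.5], [0, 0, 0], 1], [[0, 0, 3], [0, 0, 0], 1], [[0, 0, 1.5], [0, 0, 0], 1]]}}

```text
time_s: 36.85
tool_pos: [0.5966, -0.002, 0.0768]
orientation: [3.123, 0.345, -0.011]
contact_force: [-0.7, 0.1, -2.2]
opening: 0.0397
```

Emit:
{"fn": "step_arm", "kwargs": {"motion": [[[0, 0, 0], [0, 0, 0], 1], [[0, 0, 0], [0, 0, 0], 1], [[0, 0, 0], [0, 0, 0], 1], [[0, 0, 0], [0, 0, 0], 1]]}}

```text
time_s: 37.25
tool_pos: [0.6001, -0.0017, 0.0837]
orientation: [-3.122, -0.346, -0.005]
contact_force: [-0.0, 1.1, -1.6]
opening: 0.0397
```

```bash
python3 -c "
from h import *
plan([.5985,-.0025,.0495],.22)
save('w20',capture('wrist'))"
```

```text
t 37.25 pos [ 0.6001 -0.0017  0.0837] yaw 0.2204 tilt 0.0029 open 0.0397 F [-0.   1.1 -1.6]
  shift(cm) before turn [-0.18  0.05  3.42] after turn [-0.17  0.05  3.42] turn [ 0.0001 -0.0029  0.0004]
```

View pics/w20.png

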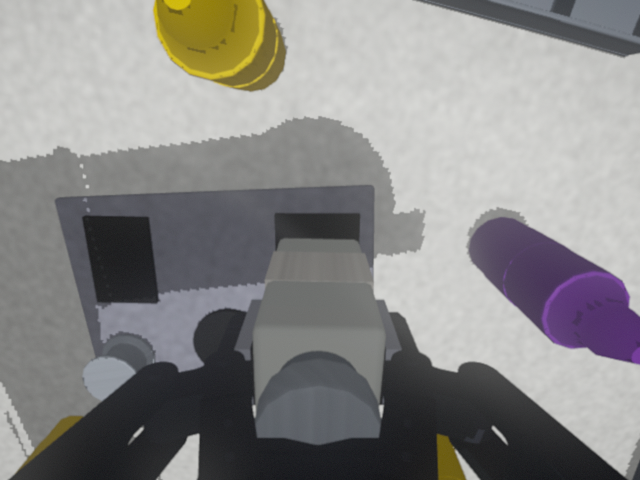

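Emit:
{"fn": "step_arm", "kwargs": {"motion": [[[-0.1, 0, 1], [0, 0, 0], 1], [[0, 0, 1], [0, 0, 0], 1], [[0, 0, 0.6], [0, 0, 0], 1], [[0, 0, 0.3], [0, 0, 0], 1], [[0, 0, 0], [0, 0, 0], 1]]}}

```text
time_s: 37.8
tool_pos: [0.5978, -0.0023, 0.0519]
orientation: [3.122, 0.345, -0.002]
contact_force: [-0.1, 0.2, -1.2]
opening: 0.0398
```

Emit:
{"fn": "step_arm", "kwargs": {"motion": [[[0, 0, 0], [0, 0, 0], 1], [[0, 0, 0], [0, 0, 0], 1]]}}

```text
time_s: 38.0
tool_pos: [0.5985, -0.0021, 0.0533]
orientation: [3.122, 0.345, 0.001]
contact_force: [-0.1, -0.0, -1.3]
opening: 0.04
```

Emit:
{"fn": "step_arm", "kwargs": {"motion": [[[0, 0, 0.2], [0, 0, 0], 1], [[0, 0, 0.15], [0, 0, 0], 1], [[0, 0, 0], [0, 0, 0], 1], [[0, 0, 0], [0, 0, 0], 1]]}}

```text
time_s: 38.4
tool_pos: [0.5982, -0.0022, 0.0493]
orientation: [3.122, 0.345, -0.0]
contact_force: [-0.7, 0.2, -1.6]
opening: 0.0398
```

Emit:
{"fn": "step_arm", "kwargs": {"motion": [[[0, 0, 0.1], [0, 0, 0], 1], [[0, 0, 0], [0, 0, 0], 1], [[0, 0, 0], [0, 0, 0], 1]]}}

```text
time_s: 38.7
tool_pos: [0.5984, -0.0021, 0.049]
orientation: [3.122, 0.345, 0.001]
contact_force: [-2.7, 0.0, 3.2]
opening: 0.0398
```

Touching (+3.2 N), so I release.

Emit:
{"fn": "step_arm", "kwargs": {"motion": [[[0, 0, 0], [0, 0, 0], -1], [[0, 0, 0], [0, 0, 0], -1], [[0, 0, 0], [0, 0, 0], -1], [[0, 0, 0], [0, 0, 0], -1], [[0, 0, -1], [0, 0, 0], -1]]}}

```text
time_s: 39.2
tool_pos: [0.5972, -0.0023, 0.0569]
orientation: [3.122, 0.345, -0.005]
contact_force: [-0.2, -0.4, -0.7]
opening: 0.0856
```

Emit:
{"fn": "step_arm", "kwargs": {"motion": [[[0, 0, -2.5], [0, 0, 0], -1], [[0, 0, -4], [0, 0, 0], -1], [[0, 0, -4], [0, 0, 0], -1], [[0, 0, -3], [0, 0, 0], -1], [[0, 0, 0], [0, 0, 0], -1]]}}

```text
time_s: 39.7
tool_pos: [0.6003, -0.0023, 0.2004]
orientation: [3.122, 0.345, 0.016]
contact_force: [1.2, 1.3, 0.5]
opening: 0.0855
```

Emit:
{"fn": "step_arm", "kwargs": {"motion": [[[0, 0, 0], [0, 0, 0], -1], [[0, 0, 0], [0, 0, 0], -1]]}}

```text
time_s: 39.9
tool_pos: [0.5977, -0.0021, 0.1922]
orientation: [-3.122, -0.345, 0.003]
contact_force: [-0.8, 0.3, -0.4]
opening: 0.0852
```

```bash
python3 -c "
from h import *
plan([.5847,.3298,.043],.178)
save('w21',capture('wrist'))"
```

```text
t 39.9 pos [ 0.5977 -0.0021  0.1922] yaw 0.2203 tilt 0.0018 open 0.0852 F [-0.8  0.3 -0.4]
  shift(cm) before turn [  6.01 -32.67  14.92] after turn [  4.6  -32.89  14.92] turn [-0.0002  0.0018  0.0423]
```

View pics/w21.png

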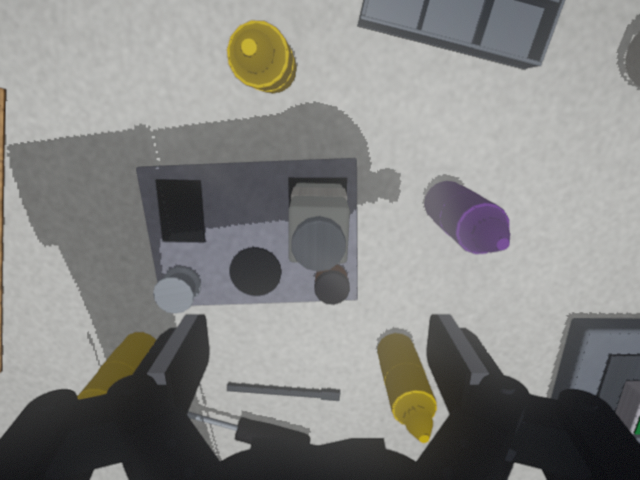

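The square bottle stands on its pad. Next, the can.

Emit:
{"fn": "step_arm", "kwargs": {"motion": [[[0.3, -2, 0], [0, 0, 0.042], -1], [[0.6, -4, 0], [0, 0, 0], -1], [[0.6, -4.5, 0], [0, 0, 0], -1], [[0.6, -4.5, 0], [0, 0, 0], -1], [[0.6, -4.5, 0], [0, 0, 0], -1]]}}

```text
time_s: 40.45
tool_pos: [0.5887, 0.1959, 0.1921]
orientation: [3.128, 0.279, -0.003]
contact_force: [0.5, -1.0, -0.1]
opening: 0.0852
```

Emit:
{"fn": "step_arm", "kwargs": {"motion": [[[0.6, -4.5, 0], [0, 0, 0], -1], [[0.6, -4.3, 0], [0, 0, 0], -1], [[0.5, -3, 0], [0, 0, 0], -1], [[0.2, -1.5, 0], [0, 0, 0], -1], [[0, 0, 0], [0, 0, 0], -1]]}}

```text
time_s: 40.95
tool_pos: [0.5837, 0.3302, 0.1913]
orientation: [3.127, 0.283, -0.004]
contact_force: [-0.1, 0.2, 0.1]
opening: 0.0854
```

Emit:
{"fn": "step_arm", "kwargs": {"motion": [[[0, 0, 2], [0, 0, 0], -1], [[0, 0, 2], [0, 0, 0], -1], [[0, 0, 0], [0, 0, 0], -1], [[0, 0, 0], [0, 0, 0], -1], [[0, 0, 0], [0, 0, 0], -1]]}}

```text
time_s: 41.45
tool_pos: [0.5852, 0.3283, 0.155]
orientation: [-3.129, -0.279, -0.003]
contact_force: [-0.6, 0.1, 1.0]
opening: 0.0856
```

```bash
python3 -c "
from h import *
plan([.5847,.3298,.043],.178)
save('w22',capture('wrist'))"
```

```text
t 41.45 pos [0.5852 0.3283 0.155 ] yaw 0.1776 tilt 0.002 open 0.0856 F [-0.6  0.1  1. ]
  shift(cm) before turn [-0.04 -0.15 11.2 ] after turn [-0.02 -0.15 11.2 ] turn [-0.0004 -0.002  -0.0004]
```

View pics/w22.png

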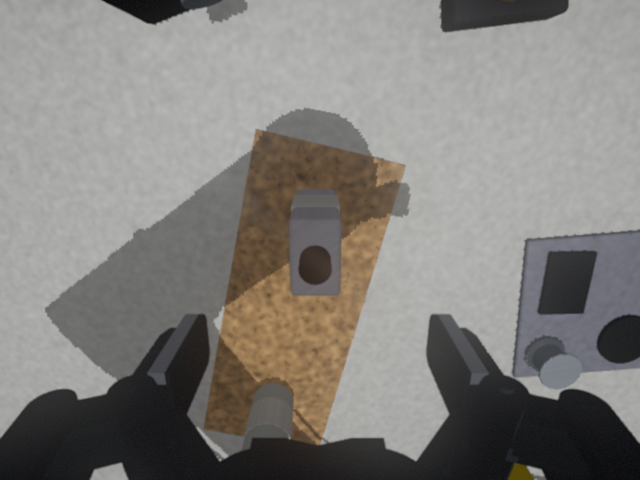

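Emit:
{"fn": "step_arm", "kwargs": {"motion": [[[0, -0.15, 2], [0, 0, 0], -1], [[0, 0, 3], [0, 0, 0], -1], [[0, 0, 3], [0, 0, 0], -1], [[0, 0, 2], [0, 0, 0], -1], [[0, 0, 0.9], [0, 0, 0], -1]]}}

```text
time_s: 42.0
tool_pos: [0.5837, 0.3297, 0.0426]
orientation: [3.128, 0.279, -0.003]
contact_force: [-0.2, -0.8, 0.2]
opening: 0.0856
```

Emit:
{"fn": "step_arm", "kwargs": {"motion": [[[0, 0, 0.2], [0, 0, 0], -1], [[0, 0, 0], [0, 0, 0], -1], [[0, 0, 0], [0, 0, 0], -1], [[0, 0, 0], [0, 0, 0], -1], [[0, 0, 0], [0, 0, 0], -1]]}}

```text
time_s: 42.5
tool_pos: [0.5845, 0.3305, 0.0432]
orientation: [-3.128, -0.279, -0.002]
contact_force: [0.0, -0.6, 0.7]
opening: 0.0855
```

```bash
python3 -c "
from h import *
plan([.5847,.3298,.043],.178)"
```

```text
t 42.5 pos [0.5845 0.3305 0.0432] yaw 0.1782 tilt 0.0013 open 0.0855 F [ 0.  -0.6  0.7]
  shift(cm) before turn [0.   0.07 0.02] after turn [0.   0.07 0.02] turn [-0.0006 -0.0011  0.0002]
```

Emit:
{"fn": "step_arm", "kwargs": {"motion": [[[0, 0.05, 0], [0, 0, 0], 1], [[0, 0, 0], [0, 0, 0], 1], [[0, 0, 0], [0, 0, 0], 1], [[0, 0, 0], [0, 0, 0], 1], [[0, 0, 0], [0, 0, 0], 1]]}}

```text
time_s: 43.0
tool_pos: [0.5843, 0.3298, 0.0423]
orientation: [3.129, 0.28, 0.0]
contact_force: [-0.7, 0.4, -0.4]
opening: 0.0293
```

Emit:
{"fn": "step_arm", "kwargs": {"motion": [[[0, 0, 0], [0, 0, 0], 1], [[0, 0, 0], [0, 0, 0], 1], [[0, 0, 0], [0, 0, 0], 1]]}}

```text
time_s: 43.3
tool_pos: [0.5843, 0.3298, 0.0423]
orientation: [-3.129, -0.28, -0.0]
contact_force: [-0.1, 0.0, 0.9]
opening: 0.0295
```

Emit:
{"fn": "step_arm", "kwargs": {"motion": [[[0, 0, -1], [0, 0, 0], 1], [[0, 0, -2.5], [0, 0, 0], 1], [[0, 0, -3.5], [0, 0, 0], 1], [[0, 0, -3.5], [0, 0, 0], 1], [[0, 0, -2.5], [0, 0, 0], 1]]}}

```text
time_s: 43.8
tool_pos: [0.5848, 0.3298, 0.176]
orientation: [-3.128, -0.279, -0.004]
contact_force: [-0.5, 0.1, -1.5]
opening: 0.0298
```

Emit:
{"fn": "step_arm", "kwargs": {"motion": [[[0, 0, -1], [0, 0, 0], 1], [[0, 0, 0], [0, 0, 0], 1], [[0, 0, 0], [0, 0, 0], 1]]}}

```text
time_s: 44.1
tool_pos: [0.5837, 0.3296, 0.1804]
orientation: [3.128, 0.279, -0.004]
contact_force: [-0.6, 0.6, -1.6]
opening: 0.0299
```

```bash
python3 -c "
from h import *
plan([.5685,.1145,.05],.178)
save('w23',capture('wrist'))"
```

```text
t 44.1 pos [0.5837 0.3296 0.1804] yaw 0.1782 tilt 0.0025 open 0.0299 F [-0.6  0.6 -1.6]
  shift(cm) before turn [-5.28 20.89 13.07] after turn [-5.31 20.9  13.04] turn [0.0007 0.0024 0.0002]
```

View pics/w23.png

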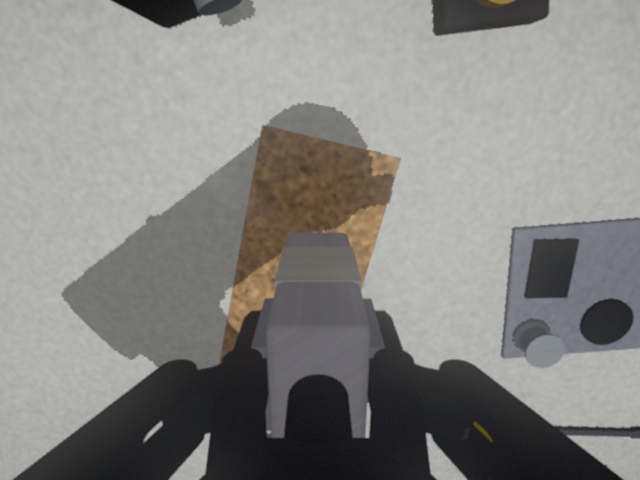

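Emit:
{"fn": "step_arm", "kwargs": {"motion": [[[-0.4, 1.5, 0], [0, 0, 0], 1], [[-0.8, 3, 0], [0, 0, 0], 1], [[-0.9, 3.5, 0], [0, 0, 0], 1], [[-0.9, 3.5, 0], [0, 0, 0], 1], [[-0.9, 3.5, 0], [0, 0, 0], 1]]}}

```text
time_s: 44.65
tool_pos: [0.5716, 0.173, 0.1809]
orientation: [3.128, 0.28, -0.003]
contact_force: [1.2, 0.0, -1.6]
opening: 0.0301
```

Emit:
{"fn": "step_arm", "kwargs": {"motion": [[[-0.8, 3, 0], [0, 0, 0], 1], [[-0.4, 2, 1], [0, 0, 0], 1], [[-0.2, 0.9, 2.5], [0, 0, 0], 1], [[0, 0, 3], [0, 0, 0], 1], [[0, 0, 2], [0, 0, 0], 1]]}}

```text
time_s: 45.15
tool_pos: [0.5675, 0.113, 0.0938]
orientation: [3.128, 0.277, -0.006]
contact_force: [-0.7, -0.3, -1.7]
opening: 0.0296
```

Emit:
{"fn": "step_arm", "kwargs": {"motion": [[[0, 0, 1], [0, 0, 0], 1], [[0, 0, 0], [0, 0, 0], 1], [[0, 0, 0], [0, 0, 0], 1], [[0, 0, 0], [0, 0, 0], 1], [[0, 0, 0], [0, 0, 0], 1]]}}

```text
time_s: 45.65
tool_pos: [0.5697, 0.1149, 0.0886]
orientation: [-3.129, -0.28, -0.003]
contact_force: [-0.0, -0.2, -1.6]
opening: 0.0296
```

```bash
python3 -c "
from h import *
plan([.5685,.1145,.0495],.178)
save('w24',capture('wrist'))"
```

```text
t 45.65 pos [0.5697 0.1149 0.0886] yaw 0.1783 tilt 0.0019 open 0.0296 F [-0.  -0.2 -1.6]
  shift(cm) before turn [-0.14  0.02  3.9 ] after turn [-0.13  0.02  3.91] turn [-0.0003 -0.0019  0.0003]
```

View pics/w24.png

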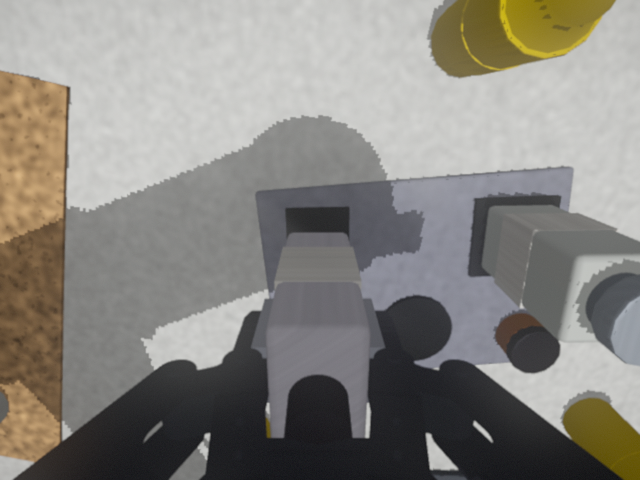

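Aligned with its pad (columns 286–350 against the can's 285–352). Lowering.

Emit:
{"fn": "step_arm", "kwargs": {"motion": [[[-0.05, 0, 1], [0, 0, 0], 1], [[-0.05, 0, 1.3], [0, 0, 0], 1], [[0, 0, 0.8], [0, 0, 0], 1], [[0, 0, 0.4], [0, 0, 0], 1], [[0, 0, 0.1], [0, 0, 0], 1]]}}

```text
time_s: 46.2
tool_pos: [0.5678, 0.1142, 0.0502]
orientation: [3.128, 0.279, -0.002]
contact_force: [1.1, 0.2, -0.4]
opening: 0.0294
```

Emit:
{"fn": "step_arm", "kwargs": {"motion": [[[0, 0, 0], [0, 0, 0], 1], [[0, 0, 0], [0, 0, 0], 1], [[0, 0, 0], [0, 0, 0], 1]]}}

```text
time_s: 46.5
tool_pos: [0.5685, 0.1146, 0.0518]
orientation: [-3.129, -0.28, -0.001]
contact_force: [-0.4, -0.1, -1.5]
opening: 0.0298
```

Emit:
{"fn": "step_arm", "kwargs": {"motion": [[[0, 0, 0.2], [0, 0, 0], 1], [[0, 0, 0.1], [0, 0, 0], 1], [[0, 0, 0], [0, 0, 0], 1], [[0, 0, 0], [0, 0, 0], 1]]}}

```text
time_s: 46.9
tool_pos: [0.5686, 0.1146, 0.0493]
orientation: [-3.129, -0.28, -0.002]
contact_force: [-2.3, 1.3, 6.2]
opening: 0.0296
```

Emit:
{"fn": "step_arm", "kwargs": {"motion": [[[0, 0, 0], [0, 0, 0], -1], [[0, 0, 0], [0, 0, 0], -1], [[0, 0, 0], [0, 0, 0], -1], [[0, 0, 0], [0, 0, 0], -1], [[0, 0, -1], [0, 0, 0], -1]]}}

```text
time_s: 47.4
tool_pos: [0.5672, 0.1141, 0.0569]
orientation: [3.128, 0.279, -0.005]
contact_force: [0.7, -1.2, -0.7]
opening: 0.0855
```

Emit:
{"fn": "step_arm", "kwargs": {"motion": [[[0, 0, -2.5], [0, 0, 0], -1], [[0, 0, -4], [0, 0, 0], -1], [[0, 0, -4], [0, 0, 0], -1], [[0, 0, -3], [0, 0, 0], -1], [[0, 0, 0], [0, 0, 0], -1]]}}

```text
time_s: 47.9
tool_pos: [0.5703, 0.1147, 0.2003]
orientation: [-3.127, -0.279, -0.015]
contact_force: [0.0, 0.0, -0.3]
opening: 0.0856
```

Emit:
{"fn": "step_arm", "kwargs": {"motion": [[[0, 0, 0], [0, 0, 0], -1], [[0, 0, 0], [0, 0, 0], -1]]}}

```text
time_s: 48.1
tool_pos: [0.5677, 0.1144, 0.1923]
orientation: [3.129, 0.279, -0.003]
contact_force: [-0.5, -0.3, -0.3]
opening: 0.0855
```

```bash
python3 -c "
from h import *
plan([.4047,.3378,.0495],.2)
save('w25',capture('wrist'))"
```

```text
t 48.1 pos [0.5677 0.1144 0.1923] yaw 0.1782 tilt 0.0018 open 0.0855 F [-0.5 -0.3 -0.3]
  shift(cm) before turn [-12.06 -24.88  14.29] after turn [-11.54 -25.13  14.28] turn [ 0.0002  0.0018 -0.0218]
```

View pics/w25.png

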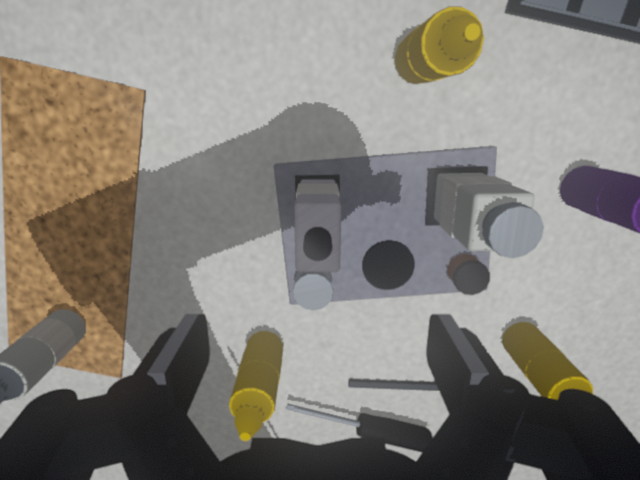

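Can and square bottle are standing on their pads. Next, the round bottle.

Emit:
{"fn": "step_arm", "kwargs": {"motion": [[[-0.9, -2, 0], [0, 0, -0.022], -1], [[-1.8, -4, 0], [0, 0, 0], -1], [[-2, -4.3, 0], [0, 0, 0], -1], [[-2, -4.3, 0], [0, 0, 0], -1], [[-2, -4.3, 0], [0, 0, 0], -1]]}}

```text
time_s: 48.65
tool_pos: [0.4442, 0.2835, 0.1922]
orientation: [3.125, 0.313, -0.002]
contact_force: [0.8, 0.7, 0.5]
opening: 0.0852
```

Emit:
{"fn": "step_arm", "kwargs": {"motion": [[[-1.6, -3.5, 0], [0, 0, 0], -1], [[-0.9, -2, 0], [0, 0, 0], -1], [[-0.3, -0.7, 1.5], [0, 0, 0], -1], [[0, 0, 2], [0, 0, 0], -1], [[0, 0, 0.5], [0, 0, 0], -1]]}}

```text
time_s: 49.15
tool_pos: [0.4049, 0.3366, 0.1492]
orientation: [3.122, 0.314, -0.007]
contact_force: [0.3, -0.4, -0.4]
opening: 0.0854
```

Emit:
{"fn": "step_arm", "kwargs": {"motion": [[[0, 0, 0], [0, 0, 0], -1], [[0, 0, 0], [0, 0, 0], -1], [[0, 0, 0], [0, 0, 0], -1], [[0, 0, 0], [0, 0, 0], -1]]}}

```text
time_s: 49.55
tool_pos: [0.4064, 0.3379, 0.1541]
orientation: [-3.125, -0.313, -0.001]
contact_force: [0.1, -0.1, 0.0]
opening: 0.0855
```

```bash
python3 -c "
from h import *
plan([.4047,.3378,.0495],.2)
save('w26',capture('wrist'))"
```

```text
t 49.55 pos [0.4064 0.3379 0.1541] yaw 0.1998 tilt 0.0012 open 0.0855 F [ 0.1 -0.1  0. ]
  shift(cm) before turn [-1.800e-01 -1.000e-02  1.046e+01] after turn [-0.17 -0.02 10.46] turn [-0.0007 -0.0009 -0.0002]
```

View pics/w26.png

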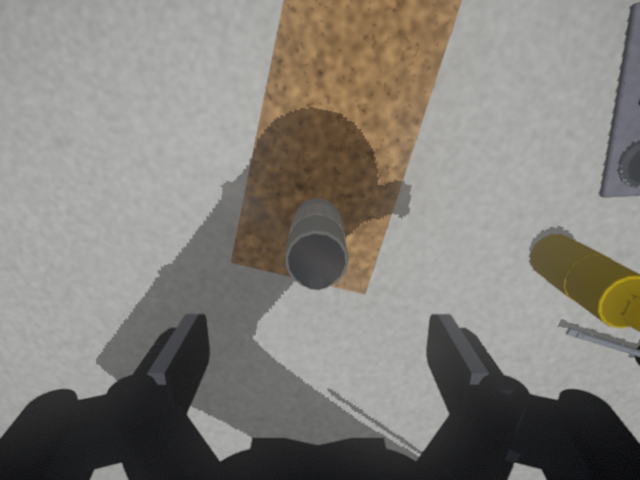

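Emit:
{"fn": "step_arm", "kwargs": {"motion": [[[-0.1, 0, 2], [0, 0, 0], -1], [[-0.05, 0, 3], [0, 0, 0], -1], [[0, 0, 2.5], [0, 0, 0], -1], [[0, 0, 1.5], [0, 0, 0], -1], [[0, 0, 0.8], [0, 0, 0], -1]]}}

```text
time_s: 50.1
tool_pos: [0.4043, 0.3372, 0.0542]
orientation: [3.125, 0.314, -0.001]
contact_force: [0.5, 0.8, 0.3]
opening: 0.0855
```

Emit:
{"fn": "step_arm", "kwargs": {"motion": [[[0, 0, 0.3], [0, 0, 0], -1], [[0, 0, 0], [0, 0, 0], -1], [[0, 0, 0], [0, 0, 0], -1], [[0, 0, 0], [0, 0, 0], -1]]}}

```text
time_s: 50.5
tool_pos: [0.4049, 0.3381, 0.0533]
orientation: [-3.125, -0.314, -0.002]
contact_force: [0.5, -0.3, 0.1]
opening: 0.0851
```

```bash
python3 -c "
from h import *
plan([.4047,.3378,.0495],.2)"
```

```text
t 50.5 pos [0.4049 0.3381 0.0533] yaw 0.2003 tilt 0.0016 open 0.0851 F [ 0.5 -0.3  0.1]
  shift(cm) before turn [-0.02  0.02  0.38] after turn [-0.02  0.02  0.38] turn [-0.001  -0.0012  0.0003]
```

Emit:
{"fn": "step_arm", "kwargs": {"motion": [[[0, 0, 0.3], [0, 0, 0], -1], [[0, 0, 0], [0, 0, 0], 1], [[0, 0, 0], [0, 0, 0], 1], [[0, 0, 0], [0, 0, 0], 1], [[0, 0, 0], [0, 0, 0], 1]]}}

```text
time_s: 51.0
tool_pos: [0.4046, 0.3376, 0.0494]
orientation: [3.126, 0.314, 0.0]
contact_force: [-0.2, -0.2, 0.3]
opening: 0.0373
```

Emit:
{"fn": "step_arm", "kwargs": {"motion": [[[0, 0, 0], [0, 0, 0], 1], [[0, 0, 0], [0, 0, 0], 1], [[0, 0, 0], [0, 0, 0], 1], [[0, 0, 0], [0, 0, 0], 1]]}}

```text
time_s: 51.4
tool_pos: [0.4046, 0.3376, 0.0494]
orientation: [-3.126, -0.314, -0.0]
contact_force: [0.1, 0.4, 2.0]
opening: 0.0374
```

Emit:
{"fn": "step_arm", "kwargs": {"motion": [[[0, 0, -1], [0, 0, 0], 1], [[0, 0, -2.5], [0, 0, 0], 1], [[0, 0, -3.5], [0, 0, 0], 1], [[0, 0, -3.5], [0, 0, 0], 1], [[0, 0, -3.5], [0, 0, 0], 1]]}}

```text
time_s: 51.9
tool_pos: [0.4043, 0.3373, 0.191]
orientation: [3.126, 0.314, -0.0]
contact_force: [0.5, 0.8, -1.1]
opening: 0.0373
```

Emit:
{"fn": "step_arm", "kwargs": {"motion": [[[0, 0, -2], [0, 0, 0], 1], [[0, 0, 0], [0, 0, 0], 1], [[0, 0, 0], [0, 0, 0], 1]]}}

```text
time_s: 52.2
tool_pos: [0.4042, 0.3376, 0.2089]
orientation: [-3.126, -0.314, 0.001]
contact_force: [0.1, -0.6, -2.5]
opening: 0.0373
```

```bash
python3 -c "
from h import *
plan([.5268,.0413,.0565],.2)
save('w27',capture('wrist'))"
```

```text
t 52.2 pos [0.4042 0.3376 0.2089] yaw 0.2002 tilt 0.0008 open 0.0373 F [ 0.1 -0.6 -2.5]
  shift(cm) before turn [ 6.13 31.48 15.23] after turn [ 6.13 31.48 15.24] turn [-0.0003  0.0007  0.0002]
```

View pics/w27.png

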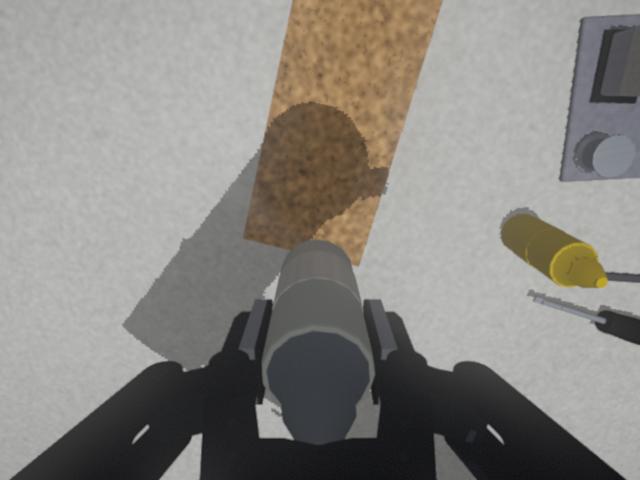

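Emit:
{"fn": "step_arm", "kwargs": {"motion": [[[0.3, 1.5, 0], [0, 0, 0], 1], [[0.6, 3, 0], [0, 0, 0], 1], [[0.7, 3.8, 0], [0, 0, 0], 1], [[0.7, 3.8, 0], [0, 0, 0], 1], [[0.7, 3.8, 0], [0, 0, 0], 1]]}}

```text
time_s: 52.75
tool_pos: [0.4655, 0.1855, 0.2081]
orientation: [3.125, 0.314, -0.003]
contact_force: [0.6, 0.7, -0.6]
opening: 0.0374
```

Emit:
{"fn": "step_arm", "kwargs": {"motion": [[[0.8, 3.8, 0], [0, 0, 0], 1], [[0.8, 3.8, 0], [0, 0, 0], 1], [[0.7, 3.5, 0], [0, 0, 0], 1], [[0.5, 2.8, 0], [0, 0, 0], 1], [[0.3, 1.6, 0], [0, 0, 0], 1]]}}

```text
time_s: 53.25
tool_pos: [0.5266, 0.0391, 0.2079]
orientation: [3.125, 0.31, -0.004]
contact_force: [0.1, 0.3, -0.3]
opening: 0.0371
```

Emit:
{"fn": "step_arm", "kwargs": {"motion": [[[0, 0, 1.5], [0, 0, 0], 1], [[0, 0, 3], [0, 0, 0], 1], [[0, 0, 3.5], [0, 0, 0], 1], [[0, 0, 2.5], [0, 0, 0], 1], [[0, 0, 1], [0, 0, 0], 1]]}}

```text
time_s: 53.75
tool_pos: [0.5241, 0.0416, 0.0895]
orientation: [3.125, 0.314, -0.011]
contact_force: [0.5, -0.4, -1.5]
opening: 0.0374
```

Emit:
{"fn": "step_arm", "kwargs": {"motion": [[[0, 0, 0], [0, 0, 0], 1], [[0, 0, 0], [0, 0, 0], 1], [[0, 0, 0], [0, 0, 0], 1], [[0, 0, 0], [0, 0, 0], 1]]}}

```text
time_s: 54.15
tool_pos: [0.5274, 0.0423, 0.0957]
orientation: [-3.125, -0.314, -0.003]
contact_force: [-0.6, 0.3, -0.9]
opening: 0.0369
```

```bash
python3 -c "
from h import *
plan([.5266,.0413,.0565],.2)
save('w28',capture('wrist'))"
```

```text
t 54.15 pos [0.5274 0.0423 0.0957] yaw 0.2004 tilt 0.0022 open 0.0369 F [-0.6  0.3 -0.9]
  shift(cm) before turn [-0.11  0.08  3.92] after turn [-0.1   0.08  3.92] turn [-0.0002 -0.0022  0.0004]
```

View pics/w28.png

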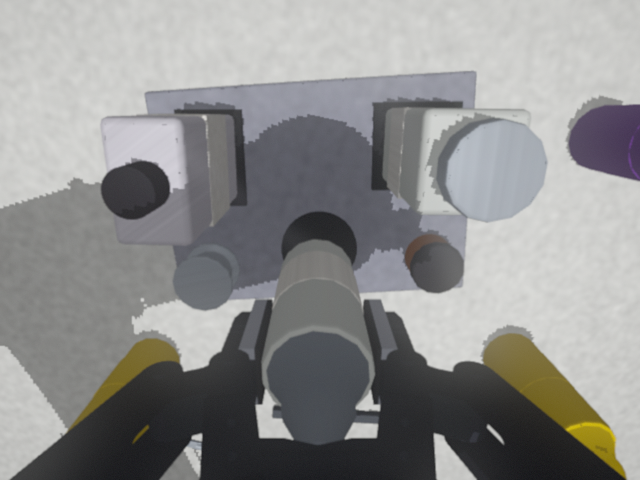

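Emit:
{"fn": "step_arm", "kwargs": {"motion": [[[-0.05, 0.05, 1], [0, 0, 0], 1], [[0, 0, 1.3], [0, 0, 0], 1], [[0, 0, 0.8], [0, 0, 0], 1], [[0, 0, 0.4], [0, 0, 0], 1], [[0, 0, 0.1], [0, 0, 0], 1]]}}

```text
time_s: 54.7
tool_pos: [0.5259, 0.0412, 0.0573]
orientation: [3.125, 0.314, -0.002]
contact_force: [-0.6, 0.1, -1.3]
opening: 0.0374
```

Emit:
{"fn": "step_arm", "kwargs": {"motion": [[[0, 0, 0], [0, 0, 0], 1], [[0, 0, 0], [0, 0, 0], 1], [[0, 0, 0], [0, 0, 0], 1]]}}

```text
time_s: 55.0
tool_pos: [0.5266, 0.0415, 0.0588]
orientation: [-3.126, -0.314, -0.001]
contact_force: [-0.4, 0.4, -1.6]
opening: 0.0371
```

Emit:
{"fn": "step_arm", "kwargs": {"motion": [[[0, 0, 0.15], [0, 0, 0], 1], [[0, 0, 0.1], [0, 0, 0], 1], [[0, 0, 0], [0, 0, 0], 1], [[0, 0, 0], [0, 0, 0], 1]]}}

```text
time_s: 55.4
tool_pos: [0.5266, 0.0415, 0.0564]
orientation: [3.126, 0.314, 0.001]
contact_force: [-1.3, 1.4, 3.2]
opening: 0.0371
```

Emit:
{"fn": "step_arm", "kwargs": {"motion": [[[0, 0, 0], [0, 0, 0], -1], [[0, 0, 0], [0, 0, 0], -1], [[0, 0, 0], [0, 0, 0], -1], [[0, 0, 0], [0, 0, 0], -1], [[0, 0, -1], [0, 0, 0], -1]]}}

```text
time_s: 55.9
tool_pos: [0.5254, 0.0411, 0.0646]
orientation: [3.125, 0.314, -0.005]
contact_force: [0.8, -0.5, 0.1]
opening: 0.0856
```

Emit:
{"fn": "step_arm", "kwargs": {"motion": [[[0, 0, -2.5], [0, 0, 0], -1], [[0, 0, -4], [0, 0, 0], -1], [[0, 0, -4], [0, 0, 0], -1], [[0, 0, -4], [0, 0, 0], -1], [[0, 0, -2], [0, 0, 0], -1]]}}

```text
time_s: 56.4
tool_pos: [0.5273, 0.0412, 0.2362]
orientation: [-3.125, -0.314, -0.01]
contact_force: [0.9, 0.5, 0.8]
opening: 0.0854
```

Emit:
{"fn": "step_arm", "kwargs": {"motion": [[[0, -3, 0], [0, 0, 0], -1], [[0, -4, 0], [0, 0, 0], -1], [[0, -4, 0], [0, 0, 0], -1], [[0, -4, 0], [0, 0, 0], -1], [[0, -4, 0], [0, 0, 0], -1]]}}

```text
time_s: 56.9
tool_pos: [0.4881, 0.229, 0.2319]
orientation: [-3.125, -0.314, -0.002]
contact_force: [-0.4, -0.5, -0.0]
opening: 0.0853
```

Emit:
{"fn": "step_arm", "kwargs": {"motion": [[[0, -4, 0], [0, 0, 0], -1], [[0, -3, 0], [0, 0, 0], -1], [[0, 0, 0], [0, 0, 0], -1], [[0, 0, 0], [0, 0, 0], -1], [[0, 0, 0], [0, 0, 0], -1]]}}

```text
time_s: 57.4
tool_pos: [0.4749, 0.2956, 0.2314]
orientation: [-3.126, -0.313, -0.001]
contact_force: [-0.6, -0.2, 0.6]
opening: 0.0856
```

```bash
python3 -c "
from h import *
t=capture('top');crop('t29',t,235,180,365,290,6);save('t29f',t)
s=capture('scene');crop('s29',s,255,185,395,305,5)"
```

```text
(no output)
```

View pics/t29.png

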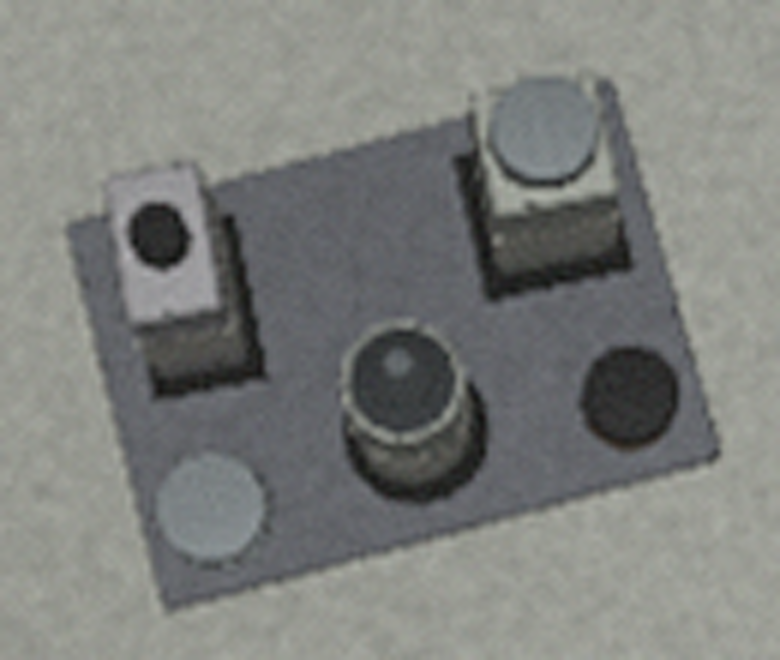

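View pics/s29.png

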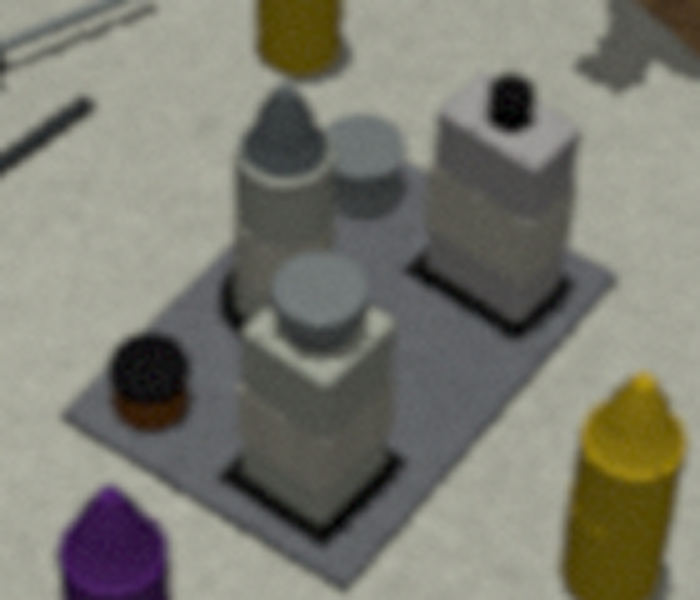

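View pics/t29f.png

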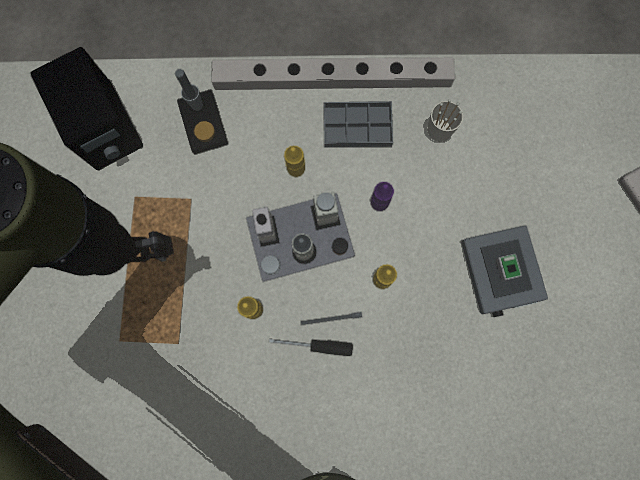

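The caps sit at the same pixels as at the start: can (158,236), square bottle (544,130), round tip (398,360) in the crop. The carrier is on the plate at (511,267), and the robot is clear. Handing in.

```bash
python3 -c "
from bench import *
print(hand_in())"
```

```text
the job is handed in; nothing more can be done
None
```

The job is done and handed in at about 57.5 s of the 144 s allowed. No verdict was reported.

I moved the can, the round bottle and the square bottle onto the cork mat, and the carrier stayed where it was. Then I set the carrier on the rework plate. After that I returned the square bottle, the can and the round bottle, each to its own pad.

**Carrier:** measured from a wrist view just after placing, its centre was within 1 mm of the plate's middle and its yaw within about 0.01 rad. The final top view still shows it there.

**Bottles and can:** in the last top and scene views all three stand upright on their own pads. Their caps are within 1–2 enlarged pixels of where they were at the start, so well under 2 mm off. I did not re-measure the final distance to each pad's middle.

**Robot:** the gripper is open and clear, about 23 cm above the mat.

**Disagreements:** cap heights from the wrist and top views came out 5–10 mm below the stated heights. Adding the scene view brought them to within about 2 mm. The pad centres measured from the top view and my grasp positions differed by about 2 mm or less.

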